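# Lever a stuck battery pack out of a charging dock

## Task

The grey battery pack is held fast in the white charging dock by its spring catches. Take the flat steel lever from its block, put the blade down into the gap between the pack and the dock's raised block, and lever against the raised block's edge so that the pack is pushed past its catches - do not push or pull the pack with the gripper while it is still caught. Then lift the freed pack out and set it down upright in the steel tray without dropping it, and put the lever back fully down in the slot of its block; leave everything else alone.

Things in the scene. Friction and masses are not known exactly. Their poses are not given: they have to be found in the camera images.
- dock: White charging dock, 170 (x) x 116 (y) mm, fixed. Origin: centre of underside; +x is the way the pack slides out. Raised block at its -x end, x -85 to -52 mm, top at z 62 mm, full width; its edge at x=-52 is the fulcrum. Bay floor at z 30 mm up to a stop at x=72.5 mm; side walls (|y| over 39.5), stop and lips reach z 46 mm. The lips keep the pack from lifting until it has slid.
- bay (a point): Point on the bay floor where the pack's origin is when caught, 7 mm to +x of the dock's origin, z 30 mm, axes as the dock.
- pryslot (a point): Mouth of the gap between raised block and caught pack, at the height of the raised block's top (z 62 mm). The gap is 9 mm wide in x (this point is 4 mm from the raised block's face, x -52 to about -43 of the dock), 32 mm deep to the bay floor and about 79 mm long in y. Axes as the dock.
- pack: Grey battery pack, black panel on top, 100 (x) x 54 (y) x 50 (z) mm, about 0.25 kg. Origin: centre of underside. Tongues (8 mm high, out to |y| 38) and bumps low on its sides. In the bay its top is at z 80 mm. Two sprung rollers hold it: 15 to 20 N along +x takes it over them in 7 mm, then it jumps to the stop, about 15 mm from its caught place. From 12 mm on it lifts out.
- lever: Flat steel lever standing upright, blade down. Origin: middle of the blade's lower end; z runs up along the handle. Blade 4 mm thick (x), 22 mm wide (y), 75 mm long; handle 16 mm (x) x 24 mm (y), from z 75 to 165 mm. 0.14 kg or so.
- lever_grip (a point): Point on the lever's axis, in the handle, 125 mm above the blade's lower end.
- block: Aluminium block for the lever, 85 (x) x 65 (y) x 70 (z) mm, fixed. Origin: centre of its underside. One central slot open at the top, 7 mm in x, 26 mm in y, 60 mm deep; the lever's blade lower end rests at its floor, 10 mm above the table.
- block_hole0 (a point): Middle of the slot's mouth, on the block's top, 70 mm above the table. Axes as the block.
- tray: Open stainless tray, 180 (x) x 130 (y) x 22 (z) mm, walls and floor 3 mm thick, fixed. Origin: centre of its underside.
- forceps: Steel forceps, 130 mm long, lying on the table: leave alone. Origin at its middle.
- scissors: Steel scissors, about 150 mm: leave alone. Origin near its pivot.
- jar: Specimen jar, 60 mm across, 85 mm high: leave alone. Origin: centre of underside.
- bowl: Steel bowl, 110 mm across, 40 mm high: leave alone. Origin: centre of underside.
- pot: Small clear pot, 44 mm across, 60 mm high: leave alone. Origin: centre of underside.
- tape: White roll, 60 mm across, 45 mm high: leave alone. Origin: centre of underside.
- brush: Brush, 160 mm long, lying: leave alone. Origin near its middle.
Mind the look-alikes: they are no part of the job. Leave any green look-alike of the tray alone.

How it is judged:
By the outcome, as a careful person would: the job done as asked, in the order asked, and still so for the second after the job is handed in, with the robot touching nothing.
It also fails if it takes over 72 s, if anything falls off the work surface, if the arm or the gripper's body presses on something with over 40 N, if the wrist force passes 120 N, or if a joint passes its speed limit or range.

## Robot

A 6-joint arm with a two-finger parallel gripper is mounted at the origin on the work surface. World frame = base frame: x ahead of the robot, y to its left, z up, the work surface at z = 0. Lengths are in m, angles in rad, forces in N, time in s.
With the tool pointing down it reaches from about 0.35 to 0.775 m from the base axis. Payload 7.3 kg.
Tool frame: the origin (TCP) lies at the very end of the fingers, on their centre line; the grasp point (between the pads) lies grip_point_offset behind it (grip_point_offset is the distance from the TCP to the grasp point, in m); z points along the fingers, y is the direction in which the jaws open and shut (so a half turn about z gives the same grasp; the last joint's range is limited). The gripper opens to 92 mm and grips with 3 to 60 N. Pads are 19 mm wide; open, the fingers measure 130 mm over their backs; the gripper's body (75 mm by 190 mm) begins 47 mm behind the grasp point.
Start: joints at [-1.485, 0.342, 1.524, -0, 1.275, -0.146], TCP at [0.121, -0.511, 0.227] pointing down, gripper open.
Joint ranges: [-2.53, 2.53], [-0.77, 2.02], [0.04, 2.7], [-1, 4.14], [0.28, 2.66], [-3.11, 3.11]. Speed limits (rad/s): [2.57, 2.57, 3.14, 3.14, 3.14, 3.14].

## Interface

Orientations are given as [roll, pitch, yaw] about the fixed x, y, z axes, in that order (R = Rz(yaw) Ry(pitch) Rx(roll)).
In Python, from cell import * gives the robot as it stands.
- The arm moves only by the shell command python3 -m inch 'ROWS' [OPENING] [FORCE]. ROWS is JSON, a list that holds one entry, the list of rows, each a list of 4 numbers: the shift along the tool's x, y, z in mm, then the turn about the tool's z in rad. In form: [[[x, y, z, roll], ...]]. A call has 1 to 10 rows; each row shifts and turns the commanded pose from where the row before left it, along the tool's axes as they then stand; what a row does not reach is not made up. A row lasts 1/8 s, in which the tool goes at most 62.5 mm and 10.7 degrees, less where a joint would pass 70% of its speed; a pose out of reach is approached as far as the arm can. A call with a gripper value outside its range is refused whole. OPENING is the closure, from -1 (fully open) to 1 (shut), set as the call begins (- or left out, the last holds). The fingers move at their own pace and stop on an object; FORCE is the grip in N (left out, the last holds). Time passes only in rows, so rows that do not move let the fingers close. It gives the time, the measured TCP pose, the force and the opening at its end, in the units of the state.
- observe(): the state, without advancing time (a new reading comes with each control period).
- read_camera(name): name is "scene" or "top" or "wrist"; returns a dict with "img" (480x640x3 uint8, blue, green, red), "fx", "fy", "cx", "cy" (pixels), "eye" and "rotation" of the camera in the world; the wrist camera has in their place "T_tool_cam" (4x4, takes a point from camera to tool coordinates, whose origin is the TCP and whose axes are the flange's). Camera axes: x right, y down, z forward; pixel columns grow to the right and rows downward; lengths in m; the calibration is good to about 2 mm. A picture is of the moment at which its call begins: read the wrist's pose just before it. There is no depth.
- hand_in(): hands the job in, once; it reports no verdict.
Trained networks look in the newest picture that a camera, given by its name, has taken for a name from the list of things; names that differ only in an ending like _2 or _b are one class to them, and where a whole thing is asked for, a point or a joint stands for the part that bears it (a point fixed in the world has none). Each returns a list of dicts, best first, with "conf" (0 to 1); they miss things now and then, are a little off and sometimes report something else, mostly with a low value. They report only what shows in the picture. A call takes as long as a camera call. They do not tell look-alikes from the thing itself.
- boxes_of(camera, label): "at" ([row, column] in pixels, amid what is visible of it).
- place_of(camera, label): "at" ([row, column] in pixels: a listed point, or the origin of a listed thing).
The state is a dict: "time": time; "qpos": joint angles; "qvel": joint speeds; "joint_efforts": joint torques, N m; "tool_pos": TCP position; "tool_rot": TCP orientation; "contact_force": force on the tool from outside, world axes, zero at the start; "torque": the same for the moment, N m; "opening": finger opening in m.
Only numpy, scipy, OpenCV 4.12 (cv2) and the standard library are available. Lean on these libraries where they do the work, as an engineer would, in place of code of your own. Each camera call takes 0.05 s, during which the arm holds its last target. There are 200 camera calls.

## Working session

There is one attempt and no reset: what is moved stays moved. The work goes in short steps, Python scripts to look and compute and a shell command to move; the robot and the scene stay as the last step left them, time stands still between calls to the robot, and variables do not carry over. Pictures are saved under pics/ and viewed, about 8 in all and at most 12, crops included, and the job is handed in when it is done.

```bash
ls; mkdir -p pics; cat > h.py <<'E'
from cell import *
import numpy as np, cv2
from scipy.spatial.transform import Rotation as R
def cam(name):
    s=observe(); c=read_camera(name)
    if name=="wrist":
        T=np.eye(4); T[:3,:3]=R.from_euler('xyz',s['tool_rot']).as_matrix(); T[:3,3]=s['tool_pos']
        W=T@np.array(c['T_tool_cam']); c['eye']=W[:3,3]; c['rotation']=W[:3,:3]
    c['eye']=np.array(c['eye']); c['rotation']=np.array(c['rotation']).reshape(3,3)
    return c
def pt(c,at,z):
    r,k=at; d=c['rotation']@np.array([(k-c['cx'])/c['fx'],(r-c['cy'])/c['fy'],1])
    return c['eye']+d*(z-c['eye'][2])/d[2]
def px(c,p):
    q=c['rotation'].T@(np.array(p)-c['eye']); return q[0]/q[2]*c['fx']+c['cx'], q[1]/q[2]*c['fy']+c['cy']
E
python3 - <<'E'
from h import *
s=observe();print({k:np.round(v,3) for k,v in s.items()})
Z=dict(dock=0,bay=.03,pryslot=.062,pack=.03,lever=.01,lever_grip=.135,block=0,block_hole0=.07,tray=0)
for n in("scene","top"):
    c=cam(n);cv2.imwrite(f'pics/{n}0.png',c['img'])
    for l,z in Z.items():
        for d in place_of(n,l)[:3]: print(n,l,np.round(d['at']),round(d['conf'],2),np.round(pt(c,d['at'],z),3))
E
```

```text
pics
{'time': np.float64(0.0), 'qpos': array([-1.485,  0.343,  1.525,  0.   ,  1.275, -0.146]), 'qvel': array([-0.001,  0.001, -0.   ,  0.002, -0.   ,  0.001]), 'joint_efforts': array([  0.   , -43.125, -24.422,   0.072,   0.056,  -0.   ]), 'tool_pos': array([ 0.121, -0.511,  0.226]), 'tool_rot': array([-3.14 , -0.   ,  0.232]), 'contact_force': array([0.019, 0.092, 0.338]), 'torque': array([-0.03 , -0.027, -0.01 ]), 'opening': np.float64(0.092)}Traceback (most recent call last):
  File "<stdin>", line 5, in <module>
  File "h.py", line 9, in cam
    c['eye']=np.array(c['eye']); c['rotation']=np.array(c['rotation']).reshape(3,3)
                                               ~~~~~~~~~~~~~~~~~~~~~~~~~~~~~~~^^^^^
ValueError: cannot reshape array of size 3 into shape (3,3)
```

```bash
python3 -c "import cell;print([x for x in dir(cell) if x[0]!='_'])"; python3 -c "
from cell import *
print(globals().get('grip_point_offset'))"
```

```text
['IKError', 'boxes_of', 'grip_point_offset', 'hand_in', 'observe', 'place_of', 'read_camera']
0.0188
```

```bash
sed -i "s/c\['rotation'\]=np.array(c\['rotation'\]).reshape(3,3)/r=np.array(c['rotation']); c['rotation']=r if r.ndim==2 else R.from_euler('xyz',r).as_matrix()/" h.py
python3 - <<'E'
from h import *
Z=dict(dock=0,bay=.03,pryslot=.062,pack=.03,lever=.01,lever_grip=.135,block=0,block_hole0=.07,tray=0)
for n in("scene","top"):
    c=cam(n);cv2.imwrite(f'pics/{n}0.png',c['img']);print(n,c['eye'],c['rotation'][:,2])
    for l,z in Z.items():
        for d in place_of(n,l)[:3]: print(n,l,np.round(d['at']),round(d['conf'],2),np.round(pt(c,d['at'],z),3))
E
```

```text
scene [1.29870288 0.55557917 0.72233998] [-0.70888317 -0.48164303 -0.51527142]
scene dock [301. 308.] 0.92 [0.566 0.04  0.   ]
scene dock [266. 324.] 0.61 [ 0.434 -0.005  0.   ]
scene bay [285. 308.] 0.96 [0.552 0.03  0.03 ]
scene pryslot [266. 324.] 0.74 [0.51  0.044 0.062]
scene pryslot [393. 448.] 0.73 [0.693 0.406 0.062]
scene pack [289. 308.] 0.81 [0.563 0.038 0.03 ]
scene lever_grip [191. 225.] 0.64 [ 0.464 -0.285  0.135]
scene block [231. 229.] 0.82 [ 0.441 -0.307  0.   ]
scene block [190. 224.] 0.63 [ 0.266 -0.489  0.   ]
scene block_hole0 [210. 228.] 0.77 [ 0.447 -0.298  0.07 ]
scene block_hole0 [191. 224.] 0.58 [ 0.371 -0.381  0.07 ]
scene tray [310. 434.] 0.67 [0.435 0.281 0.   ]
scene tray [257. 472.] 0.56 [0.192 0.278 0.   ]
top [0.16944677 0.00715183 1.5546138 ] [ 0.21912633  0.00801761 -0.97566355]
top dock [229. 318.] 0.66 [0.552 0.035 0.   ]
top dock [222. 313.] 0.39 [0.574 0.049 0.   ]
top bay [225. 315.] 0.83 [0.558 0.041 0.03 ]
top bay [220. 315.] 0.57 [0.572 0.042 0.03 ]
top bay [228. 318.] 0.56 [0.55  0.033 0.03 ]
top pryslot [240. 316.] 0.83 [0.505 0.037 0.062]
top pryslot [244. 484.] 0.74 [ 0.497 -0.433  0.062]
top pack [219. 317.] 0.81 [0.576 0.036 0.03 ]
top pack [222. 315.] 0.47 [0.567 0.041 0.03 ]
top lever [261. 429.] 0.61 [ 0.458 -0.289  0.01 ]
top lever [220. 314.] 0.61 [0.577 0.045 0.01 ]
top lever_grip [252. 435.] 0.56 [ 0.46  -0.281  0.135]
top lever_grip [266. 229.] 0.56 [0.417 0.265 0.135]
top block [261. 429.] 0.88 [ 0.459 -0.29   0.   ]
top block_hole0 [255. 432.] 0.88 [ 0.464 -0.286  0.07 ]
top tray [265. 233.] 0.7 [0.445 0.278 0.   ]
top tray [352. 230.] 0.7 [0.197 0.276 0.   ]
```

View pics/top0.png

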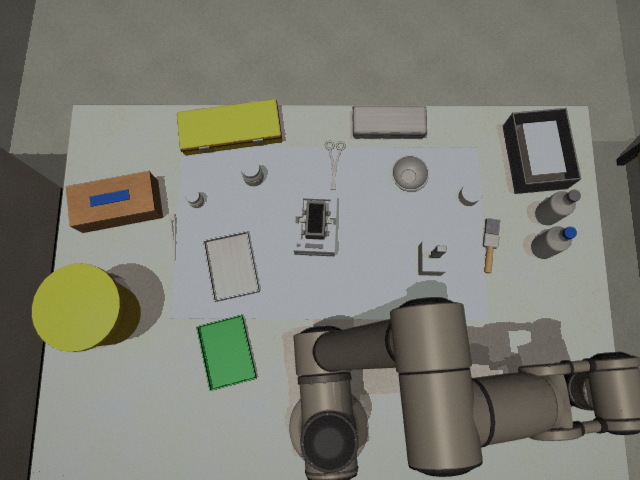

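View pics/scene0.png

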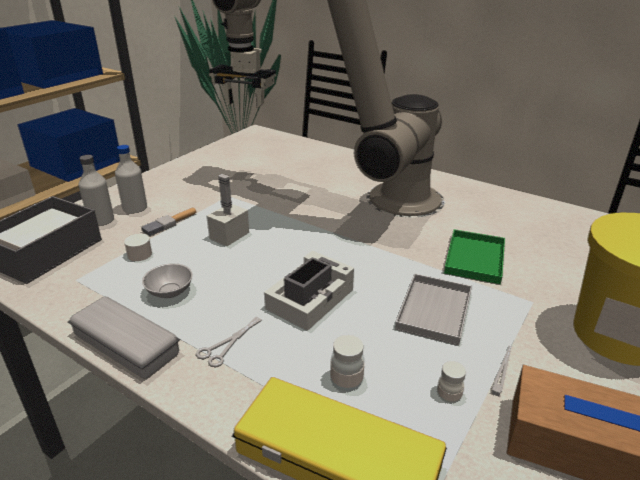

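```bash
cat >> h.py <<'E'
def go(x,y,z,yaw=None):
    s=observe(); M=R.from_euler('xyz',s['tool_rot']).as_matrix(); d=M.T@(np.array([x,y,z])-s['tool_pos'])*1000
    y0=np.arctan2(M[1,0],M[0,0]); w=0 if yaw is None else -((yaw-y0+np.pi)%(2*np.pi)-np.pi)
    print('t',round(s['time'],2),'tool mm',np.round(d,1),'turn about tool z',round(w,4),'yaw now',round(y0,4))
E
python3 - <<'E'
from h import *
c=read_camera("wrist");print(np.round(c['T_tool_cam'],3),c['fx'])
go(.40,-.29,.36,0)
E
```

```text
[[ 0.001 -0.955 -0.297  0.08 ]
 [ 1.     0.001 -0.    -0.   ]
 [ 0.001 -0.297  0.955 -0.157]
 [ 0.     0.     0.     1.   ]] 414.714398131974
t 1.1 tool mm [ 322.7 -150.8 -133.3] turn about tool z 0.2318 yaw now 0.2318
```

```bash
python3 -m inch '[[[20,-6,-25,0],[50,-16,-25,0],[55,-18,-25,0],[55,-18,-20,0],[55,-18,-20,0],[55,-18,-19,0],[55,-18,0,0],[45,-12,0,0.1],[20,-4,0,0.1318],[0,0,0,0]]]' -1
python3 - <<'E'
from h import *
c=cam("wrist");cv2.imwrite('pics/w1.png',c['img']);print(np.round(observe()['tool_pos'],4),observe()['tool_rot'])
for l,z in dict(lever_grip=.135,block=0,block_hole0=.07,lever=.01).items():
    for d in place_of("wrist",l)[:2]: print(l,np.round(d['at']),round(d['conf'],2),np.round(pt(c,d['at'],z),4))
E
```

```text
time: 2.35
tool_pos: [0.4915, -0.2936, 0.3599]
tool_rot: [-3.141, 0.001, 0.003]
contact_force: [0.1, 0.4, 0.2]
opening: 0.0918
[ 0.4906 -0.2942  0.3601] [-3.14143530e+00  8.71632493e-04  3.38399354e-03]
lever_grip [233. 318.] 0.66 [ 0.4588 -0.2896  0.135 ]
block [203. 317.] 0.9 [ 0.4587 -0.2876  0.    ]
block_hole0 [216. 319.] 0.61 [ 0.4589 -0.2903  0.07  ]
lever [202. 320.] 0.76 [ 0.4615 -0.2905  0.01  ]
```

View pics/w1.png

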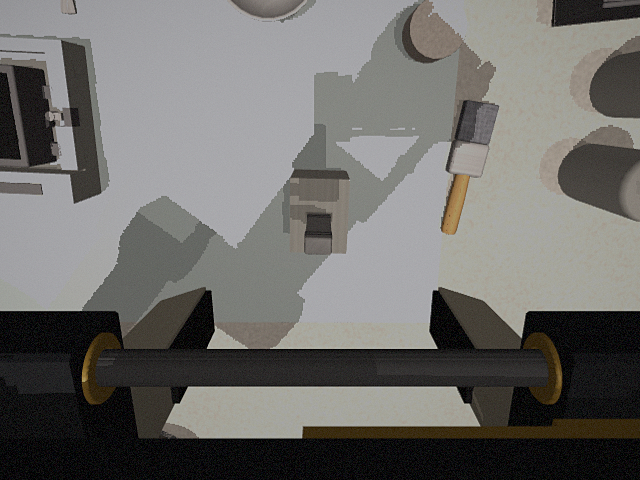

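```bash
cat >> h.py <<'E'
def lines(c,z,r0,r1,k0,k1,minlen=20):
    g=cv2.cvtColor(c['img'],cv2.COLOR_BGR2GRAY); L=cv2.createLineSegmentDetector().detect(g[r0:r1,k0:k1].copy())[0][:,0]
    for a,b,e,f in L:
        if np.hypot(e-a,f-b)<minlen: continue
        p=pt(c,(b+r0,a+k0),z);q=pt(c,(f+r0,e+k0),z); h=np.degrees(np.arctan2(q[1]-p[1],q[0]-p[0]))
        print(np.round([a+k0,b+r0,e+k0,f+r0]),np.round(p[:2],4),np.round(q[:2],4),'hdg%90',round((h+45)%90-45,2))
E
python3 - <<'E'
from h import *
c=cam("wrist"); lines(c,.07,150,270,260,380); print('dock'); lines(c,.046,20,220,0,120,35)
go(.4588,-.290,.118,0)
E
```

```text
[329. 212. 330. 249.] [ 0.4621 -0.303 ] [ 0.4183 -0.3043] hdg%90 1.68
[301. 243. 305. 213.] [ 0.4258 -0.2712] [ 0.4605 -0.2763] hdg%90 -8.43
[346. 177. 291. 176.] [ 0.5006 -0.3205] [ 0.502  -0.2611] hdg%90 -1.35
[306. 211. 329. 211.] [ 0.4634 -0.2768] [ 0.463  -0.3032] hdg%90 -0.76
[293. 168. 343. 168.] [ 0.5109 -0.2639] [ 0.5105 -0.3176] hdg%90 -0.4
[281. 229. 281. 187.] [ 0.4419 -0.2485] [ 0.49   -0.2506] hdg%90 -2.46
[328. 235. 304. 234.] [ 0.4348 -0.302 ] [ 0.4361 -0.2751] hdg%90 -2.71
[378. 205. 365. 221.] [ 0.4703 -0.3573] [ 0.4517 -0.3426] hdg%90 -38.18
[327. 253. 304. 252.] [ 0.4144 -0.3007] [ 0.4151 -0.2749] hdg%90 -1.6
[289. 202. 312. 203.] [ 0.473  -0.2591] [ 0.4717 -0.2838] hdg%90 -3.0
[336. 201. 301. 201.] [ 0.474 -0.31 ] [ 0.4748 -0.2715] hdg%90 -1.18
[287. 197. 288. 231.] [ 0.479  -0.2569] [ 0.4404 -0.2563] hdg%90 -0.98
dock
[ 68. 106.  58.  38.] [ 0.5741 -0.0191] [ 0.6408 -0.0218] hdg%90 -2.29
[ 76. 168.  68. 108.] [ 0.5067 -0.0164] [ 0.5717 -0.0189] hdg%90 -2.19
[ 67. 173.   1. 170.] [ 0.5013 -0.0052] [0.5042 0.0694] hdg%90 -2.25
[ 43.  61.  49. 108.] [ 0.6189 -0.001 ] [0.5715 0.0018] hdg%90 -3.41
[ 1. 62. 41. 68.] [0.6176 0.0435] [0.6117 0.0025] hdg%90 -8.23
[  4.  72.  19. 158.] [0.6079 0.0416] [0.5177 0.0454] hdg%90 -2.41
[ 83.  47. 100. 189.] [ 0.6325 -0.0455] [ 0.4826 -0.0393] hdg%90 -2.35
[ 1. 49. 42. 51.] [0.6305 0.0405] [ 0.6288 -0.0022] hdg%90 -2.24
[42. 53.  1. 51.] [ 0.6262 -0.0018] [0.6282 0.041 ] hdg%90 -2.66
[ 41. 194.   1. 192.] [0.4772 0.0294] [0.4792 0.0752] hdg%90 -2.53
[ 27. 164.  10.  65.] [0.5109 0.0385] [0.6144 0.0341] hdg%90 -2.41
[88. 39. 94. 78.] [ 0.6397 -0.0524] [ 0.6022 -0.0523] hdg%90 -0.11
[  1. 165.  39. 167.] [0.5102 0.0682] [0.5077 0.0247] hdg%90 -3.3
[56. 39.  1. 36.] [ 0.64   -0.0187] [0.6424 0.0378] hdg%90 -2.47
t 2.65 tool mm [-31.1  -5.  242.8] turn about tool z -0.0004 yaw now -0.0004
```

```bash
python3 -m inch '[[[-16,-2,25,0.022],[-15,-3,50,0],[0,0,50,0],[0,0,50,0],[0,0,40,0],[0,0,20,0],[0,0,8,0],[0,0,0,0],[0,0,0,0]]]' -1
python3 -m inch '[[[0,0,0,0],[0,0,0,0],[0,0,0,0],[0,0,0,0],[0,0,0,0],[0,0,0,0],[0,0,0,0],[0,0,0,0]]]' 1 20
python3 - <<'E'
from h import *
c=cam("wrist");cv2.imwrite('pics/w2.png',c['img'])
E
```

```text
time: 3.78
tool_pos: [0.4601, -0.2896, 0.1187]
tool_rot: [3.14, -0.002, -0.022]
contact_force: [0.5, 0.6, 0.6]
opening: 0.0918
time: 4.78
tool_pos: [0.4596, -0.289, 0.1175]
tool_rot: [3.142, 0.0, -0.022]
contact_force: [0.4, 0.1, -0.4]
opening: 0.0237
```

View pics/w2.png

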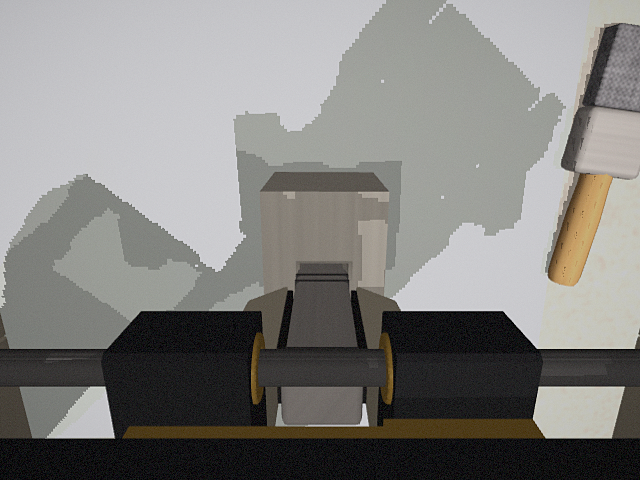

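```bash
python3 - <<'E'
from h import *
c=cam("wrist"); s=observe(); t=np.array(s['tool_pos']);print(t)
g=c['img'][255:300,310:330].mean((1,2)); print(list(zip(range(255,300),g.astype(int))))
for d in (-.004,0,.004): print(d,'handle bottom front',px(c,[t[0]+d+.008,t[1],.085]),'blade front at mouth',px(c,[t[0]+d+.002,t[1],.07]))
for y in (-.304,-.289,-.276):print(px(c,[t[0]+.008,y,.085]))
lines(c,.07,160,285,240,420,25)
E
```

```text
[ 0.4596533  -0.28903777  0.11745467]
[(255, np.int64(127)), (256, np.int64(127)), (257, np.int64(127)), (258, np.int64(127)), (259, np.int64(129)), (260, np.int64(125)), (261, np.int64(105)), (262, np.int64(100)), (263, np.int64(86)), (264, np.int64(69)), (265, np.int64(73)), (266, np.int64(74)), (267, np.int64(73)), (268, np.int64(74)), (269, np.int64(74)), (270, np.int64(74)), (271, np.int64(75)), (272, np.int64(75)), (273, np.int64(59)), (274, np.int64(24)), (275, np.int64(47)), (276, np.int64(78)), (277, np.int64(76)), (278, np.int64(75)), (279, np.int64(58)), (280, np.int64(25)), (281, np.int64(48)), (282, np.int64(79)), (283, np.int64(75)), (284, np.int64(74)), (285, np.int64(74)), (286, np.int64(74)), (287, np.int64(74)), (288, np.int64(74)), (289, np.int64(73)), (290, np.int64(73)), (291, np.int64(73)), (292, np.int64(74)), (293, np.int64(74)), (294, np.int64(74)), (295, np.int64(74)), (296, np.int64(74)), (297, np.int64(74)), (298, np.int64(74)), (299, np.int64(74))]
-0.004 handle bottom front (np.float64(322.0842612254627), np.float64(272.416038973791)) blade front at mout
[... 961 characters left out ...]
 281. 297. 281.] [ 0.4523 -0.3021] [ 0.4529 -0.2754] hdg%90 -1.35
[395. 233. 395. 264.] [ 0.4786 -0.3271] [ 0.4614 -0.3273] hdg%90 0.52
[297. 279. 346. 279.] [ 0.4543 -0.2754] [ 0.4537 -0.3014] hdg%90 -1.22
[401. 161. 400. 193.] [ 0.5155 -0.3286] [ 0.4994 -0.3287] hdg%90 0.34
[297. 261. 351. 262.] [ 0.4641 -0.2758] [ 0.4634 -0.3041] hdg%90 -1.46
[329. 167. 354. 167.] [ 0.5129 -0.2936] [ 0.5127 -0.3059] hdg%90 -0.98
[361. 236. 361. 279.] [ 0.4776 -0.3096] [ 0.4532 -0.3098] hdg%90 0.53
[383. 283. 388. 224.] [ 0.4508 -0.3214] [ 0.4834 -0.3229] hdg%90 -2.62
[283. 162. 321. 161.] [ 0.5159 -0.2711] [ 0.5161 -0.2894] hdg%90 0.59
[359. 161. 399. 161.] [ 0.5155 -0.3083] [ 0.5154 -0.3278] hdg%90 -0.24
```

```bash
python3 -m inch '[[[0,0,-10,0],[0,0,-25,0],[0,0,-40,0],[0,0,-50,0],[0,0,-40,0],[0,0,-20,0],[0,0,0,0]]]' 1 20
python3 - <<'E'
from h import *
go(.505,.04,.30,-.041)
E
```

```text
time: 5.75
tool_pos: [0.4601, -0.2893, 0.3045]
tool_rot: [3.139, -0.003, -0.022]
contact_force: [0.0, 0.2, -2.1]
opening: 0.0243
t 5.75 tool mm [  37.6 -330.2    3.8] turn about tool z 0.0191 yaw now -0.0219
```

```bash
python3 -m inch '[[[3,-25,0,0.019],[5,-50,0,0],[6,-55,0,0],[6,-55,0,0],[6,-55,0,0],[6,-45,0,0],[5,-30,0,0],[0,-15,0,0],[0,0,0,0],[0,0,0,0]]]'
python3 - <<'E'
from h import *
c=cam("wrist");cv2.imwrite('pics/w3.png',c['img']);print(observe()['tool_pos'],observe()['tool_rot'])
for l,z in dict(dock=0,bay=.03,pryslot=.062,pack=.03,lever=observe()['tool_pos'][2]-.1077).items():
    for d in place_of("wrist",l)[:2]: print(l,np.round(d['at']),round(d['conf'],2),np.round(pt(c,d['at'],z),4))
lines(c,.062,0,480,120,520,45)
E
```

```text
time: 7.0
tool_pos: [0.5095, 0.0382, 0.3022]
tool_rot: [3.141, 0.001, -0.042]
contact_force: [-0.3, -0.5, -1.4]
opening: 0.0233
[0.50957527 0.03810695 0.30232166] [ 3.14108807e+00  2.81336729e-04 -4.23981165e-02]
pryslot [194. 320.] 0.88 [0.5116 0.0398 0.062 ]
pack [134. 316.] 0.95 [0.5663 0.0423 0.03  ]
lever [236. 323.] 0.8 [0.509  0.0375 0.1946]
[194. 311. 259. 311.] [0.3919 0.1784] [0.3893 0.1095] hdg%90 -2.19
[383. 311. 502. 311.] [ 0.3839 -0.0217] [ 0.3787 -0.1476] hdg%90 -2.37
[293. 292. 286. 346.] [0.4094 0.0725] [0.3455 0.0838] hdg%90 -10.09
[357. 347. 350. 292.] [0.3409 0.007 ] [0.4069 0.0129] hdg%90 5.06
[187. 309. 130. 168.] [0.3947 0.1858] [0.5444 0.2197] hdg%90 12.78
[276. 426. 367. 426.] [0.2394 0.1033] [ 0.2351 -0.0033] hdg%90 -2.35
[296.  88. 341.  90.] [0.6091 0.0579] [0.6063 0.0174] hdg%90 -3.9
[376. 199. 261. 199.] [ 0.5042 -0.014 ] [0.5087 0.098 ] hdg%90 -2.33
[252. 344. 250. 397.] [0.3489 0.1213] [0.2811 0.1294] hdg%90 -6.78
[169. 237. 196. 304.] [0.4748 0.193 ] [0.3999 0.1757] hdg%90 13.0
[289.  79. 347.  79.] [0.6172 0.063 ] [0.615  0.0116] hdg%90 -2.45
[139. 
[... 776 characters left out ...]
0.0922] hdg%90 -2.33
[370. 288. 371. 239.] [ 0.4103 -0.0084] [ 0.4636 -0.0089] hdg%90 -0.51
[266. 426. 129. 426.] [0.2405 0.1149] [0.247  0.2739] hdg%90 -2.34
[123. 438. 518. 438.] [0.23   0.2843] [ 0.2111 -0.1815] hdg%90 -2.32
[518. 418. 383. 418.] [ 0.2389 -0.1787] [ 0.2454 -0.0222] hdg%90 -2.39
[287. 346. 356. 346.] [0.345  0.0832] [0.3419 0.0081] hdg%90 -2.31
[346. 275. 298. 275.] [0.4259 0.0171] [0.4279 0.0661] hdg%90 -2.38
[339.  81. 289.  82.] [0.6134 0.0183] [0.6149 0.0632] hdg%90 -1.97
[298. 279. 346. 279.] [0.4241 0.0663] [0.4222 0.0172] hdg%90 -2.28
[344. 281. 297. 281.] [0.4193 0.0185] [0.4214 0.0677] hdg%90 -2.44
[356.  49. 268.  49.] [0.6395 0.0033] [0.6426 0.0801] hdg%90 -2.31
```

View pics/w3.png

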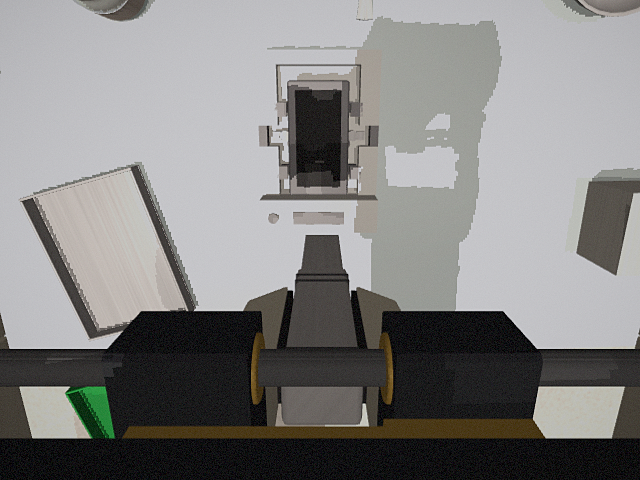

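```bash
python3 -m inch '[[[1,-3,20,0],[0,0,30,0],[0,0,30,0],[0,0,16,0],[0,0,8,0],[0,0,0,0],[0,0,0,0]]]'
python3 - <<'E'
from h import *
c=cam("wrist");cv2.imwrite('pics/w4.png',cv2.resize(c['img'][100:300,220:420],None,fx=3,fy=3,interpolation=2));t=observe()['tool_pos'];print(t,observe()['tool_rot'])
for l,z in dict(pryslot=.062,pack=.03,lever=observe()['tool_pos'][2]-.1077).items():
    for d in place_of("wrist",l)[:2]: print(l,np.round(d['at']),round(d['conf'],2),np.round(pt(c,d['at'],z),4))
lines(c,.062,100,270,220,420,25)
for dx in(-.002,.002):print(px(c,[t[0]+dx,t[1],t[2]-.1077]))
E
```

```text
time: 8.18
tool_pos: [0.5113, 0.0421, 0.1993]
tool_rot: [3.141, -0.002, -0.041]
contact_force: [0.2, -0.7, -0.8]
opening: 0.0238
[0.51128747 0.0421604  0.19932446] [ 3.14146431e+00 -1.67058682e-03 -4.10266652e-02]
pryslot [224. 323.] 0.65 [0.5113 0.0413 0.062 ]
pack [146. 323.] 0.8 [0.5648 0.0396 0.03  ]
lever [236. 320.] 0.74 [0.5117 0.0436 0.0916]
[307. 234. 337. 234.] [0.5042 0.0537] [0.5033 0.0315] hdg%90 -2.23
[338. 236. 342. 268.] [0.5023 0.0306] [0.4763 0.0281] hdg%90 5.48
[301. 268. 305. 236.] [0.4776 0.0596] [0.5033 0.0551] hdg%90 -10.06
[399. 231. 246. 231.] [ 0.504  -0.0148] [0.5087 0.0988] hdg%90 -2.37
[257. 191. 253. 133.] [0.5382 0.0879] [0.5784 0.0874] hdg%90 -0.66
[291. 127. 291. 101.] [0.5814 0.0604] [0.5985 0.0594] hdg%90 -3.38
[355. 101. 352. 214.] [0.5968 0.0168] [0.5181 0.0201] hdg%90 -2.38
[364. 139. 363. 179.] [0.5711 0.0105] [0.5434 0.0118] hdg%90 -2.68
[283. 181. 281. 139.] [0.5447 0.0688] [0.5734 0.0681] hdg%90 -1.51
[376. 162. 375. 187.] [0.5553 0.0023] [0.5376 0.0033] hdg%90 -3.26
[402. 133. 401. 159.] [ 0.5743 -0.0157] [ 0.5564 -0.0149] hdg%90 -2.57
[270. 186. 269. 161.] [0.5415 0.0779] [0.5592 0.0774] hdg%90 -1.79
[378. 187. 380. 221.] [0.5375 0.0012] [ 5.125e-01 -5.000e-04] hdg%90 3.77
[294. 211. 292. 129.] [0.5226 0.0625] [0.5798 0.0602] hdg%90 -2.33
[351. 215. 294. 215.] [0.5174 0.021 ] [0.519  0.0621] hdg%90 -2.26
[245. 159. 243. 133.] [0.5608 0.0946] [0.5787 0.094 ] hdg%90 -2.11
[361. 161. 364. 101.] [0.5566 0.0131] [0.5966 0.0108] hdg%90 -3.28
[382. 163. 382. 192.] [ 0.5543 -0.0021] [ 0.5338 -0.0022] hdg%90 0.23
[358. 226. 309. 226.] [0.5088 0.0156] [0.5103 0.0515] hdg%90 -2.45
(np.float64(322.1714769326998), np.float64(238.99574558424453))
(np.float64(321.93531221860457), np.float64(233.26353775809653))
```

View pics/w4.png

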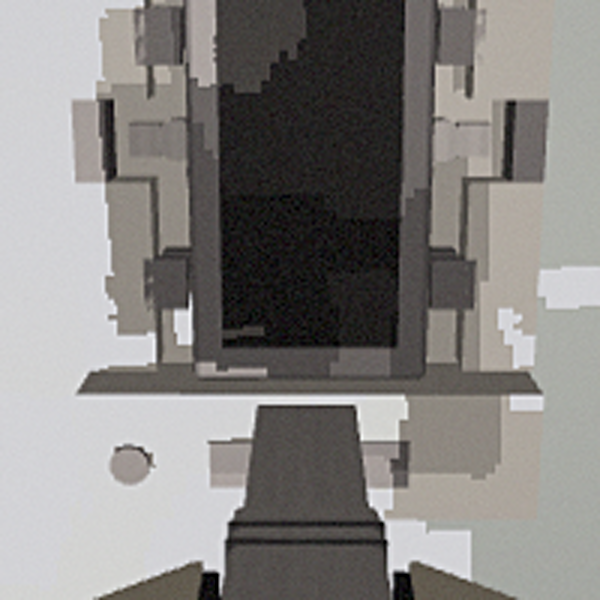

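```bash
python3 -m inch '[[[-0.4,0,8,0],[0,0,10,0],[0,0,10,0],[0,0,4,0],[0,0,0,0]]]'; python3 -m inch '[[[0,0,8,0],[0,0,10,0],[0,0,6,0],[0,0,2,0],[0,0,0,0]]]'
```

```text
time: 9.0
tool_pos: [0.5102, 0.0422, 0.166]
tool_rot: [3.142, 0.001, -0.041]
contact_force: [0.5, -0.3, -0.8]
opening: 0.0239
time: 9.62
tool_pos: [0.5104, 0.0422, 0.1404]
tool_rot: [3.141, 0.0, -0.041]
contact_force: [0.1, -0.5, -0.4]
opening: 0.0239
```

```bash
python3 -m inch '[[[-4,0,0,0],[-5,0,0,0],[-5,0,0.5,0],[-5,0,0.6,0],[0,0,0,0]]]' 1 14; python3 -m inch '[[[-4,0,0.8,0],[-4,0,1,0],[-4,0,1.1,0],[-4,0,1.2,0],[0,0,0,0],[0,0,0,0]]]'
```

```text
time: 10.25
tool_pos: [0.4909, 0.043, 0.1396]
tool_rot: [3.142, 0.0, -0.041]
contact_force: [0.7, -0.7, 0.3]
opening: 0.0235
time: 11.0
tool_pos: [0.4763, 0.0436, 0.1359]
tool_rot: [3.142, -0.002, -0.041]
contact_force: [3.5, -0.1, 6.0]
opening: 0.0238
```

```bash
python3 -m inch '[[[-3,0,1.3,0],[-3,0,1.3,0],[-3,0,1.4,0],[0,0,0,0],[0,0,0,0]]]';  python3 -m inch '[[[-3,0,1.5,0],[-3,0,1.5,0],[-2,0,1,0],[0,0,0,0],[0,0,0,0],[0,0,0,0]]]'
python3 - <<'E'
from h import *
c=cam("wrist");cv2.imwrite('pics/w5.png',c['img'])
for l,z in dict(pryslot=.062,pack=.03,lever=.035).items():
    for d in place_of("wrist",l)[:2]: print(l,np.round(d['at']),round(d['conf'],2),np.round(pt(c,d['at'],z),4))
E
```

```text
time: 11.62
tool_pos: [0.4664, 0.044, 0.1318]
tool_rot: [3.142, -0.0, -0.041]
contact_force: [1.6, 1.1, 7.4]
opening: 0.0241
time: 12.38
tool_pos: [0.4578, 0.0444, 0.1268]
tool_rot: [3.142, 0.002, -0.041]
contact_force: [-0.1, -0.6, -0.7]
opening: 0.0238
pack [ 42. 321.] 0.79 [0.5741 0.0403 0.03  ]
lever [139. 321.] 0.85 [0.5218 0.0426 0.035 ]
```

View pics/w5.png

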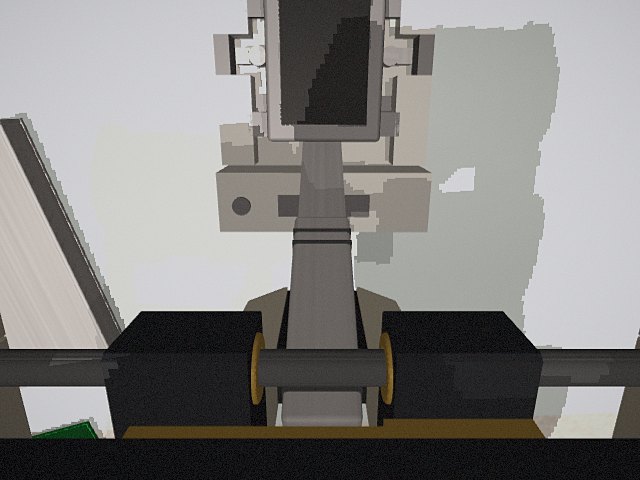

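```bash
python3 -m inch '[[[0,0,-8,0],[0,0,-20,0],[0,0,-35,0],[0,0,-45,0],[0,0,-25,0],[0,0,-10,0],[0,0,0,0]]]' 1 25
python3 - <<'E'
from h import *
c=cam("wrist")
for l,z in dict(pryslot=.062,pack=.03,lever=observe()['tool_pos'][2]-.09).items():
    for d in place_of("wrist",l)[:2]: print(l,np.round(d['at']),round(d['conf'],2),np.round(pt(c,d['at'],z),4))
go(.335,-.289,.27,-.022)
E
```

```text
time: 13.45
tool_pos: [0.4584, 0.0444, 0.2703]
tool_rot: [3.141, -0.0, -0.041]
contact_force: [0.2, 0.7, -1.5]
opening: 0.0234
pryslot [144. 325.] 0.55 [0.5107 0.0395 0.062 ]
pack [ 71. 321.] 0.66 [0.5717 0.0407 0.03  ]
lever [140. 322.] 0.97 [0.5218 0.0419 0.1795]
t 13.65 tool mm [-109.1  338.1   -0.6] turn about tool z -0.0191 yaw now -0.0411
```

```bash
python3 -m inch '[[[-8,20,0,-0.019],[-15,45,0,0],[-18,55,0,0],[-18,55,0,0],[-18,55,0,0],[-16,50,0,0],[-12,38,0,0],[-6,16,0,0],[0,0,0,0],[0,0,0,0]]]'
python3 - <<'E'
from h import *
c=cam("wrist");cv2.imwrite('pics/w6.png',c['img'])
for l,z in dict(block=0,block_hole0=.07,lever=observe()['tool_pos'][2]-.09).items():
    for d in place_of("wrist",l)[:2]: print(l,np.round(d['at']),round(d['conf'],2),np.round(pt(c,d['at'],z),4))
lines(c,.07,60,240,260,380,25)
go(.340,-.289,.145,-.022)
E
```

```text
time: 14.9
tool_pos: [0.3401, -0.2857, 0.2701]
tool_rot: [-3.141, 0.0, -0.021]
contact_force: [-0.1, 0.0, -1.6]
opening: 0.024
block [ 71. 321.] 0.83 [ 0.456  -0.2868  0.    ]
block_hole0 [ 61. 325.] 0.66 [ 0.4574 -0.29    0.07  ]
lever [140. 320.] 0.66 [ 0.4037 -0.2854  0.1802]
[339.  64. 307.  64.] [ 0.4549 -0.3016] [ 0.4556 -0.2757] hdg%90 -1.59
[342. 137. 345. 216.] [ 0.3984 -0.3032] [ 0.3305 -0.3055] hdg%90 2.0
[296. 228. 348. 228.] [ 0.3203 -0.2615] [ 0.3193 -0.3085] hdg%90 -1.19
[298. 214. 303. 138.] [ 0.3323 -0.264 ] [ 0.3981 -0.2703] hdg%90 -5.5
[303. 137. 342. 135.] [ 0.3991 -0.2709] [ 0.4001 -0.3033] hdg%90 1.74
[346. 231. 294. 231.] [ 0.316  -0.3062] [ 0.3167 -0.2602] hdg%90 -0.96
t 15.1 tool mm [ -0.2   2.9 125.4] turn about tool z 0.0016 yaw now -0.0204
```

View pics/w6.png

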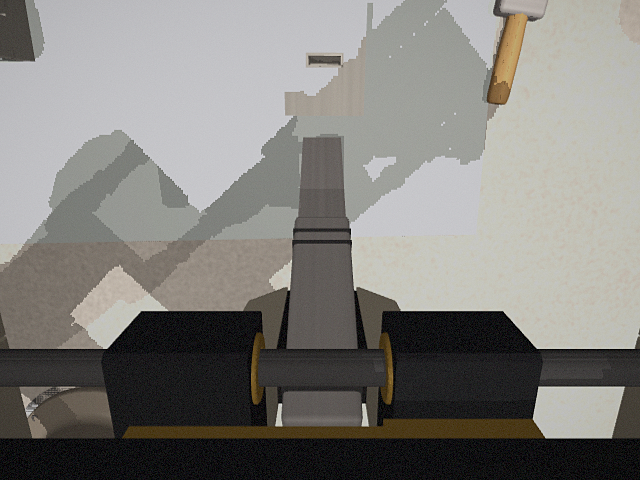

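```bash
python3 -m inch '[[[0,3,20,0],[0,0,40,0],[0,0,40,0],[0,0,20,0],[0,0,7,0],[0,0,0,0],[6,0,0,0],[8,0,0,0],[6,0,0,0],[0,0,0,0]]]' 1 14;  python3 -m inch '[[[6,0,0,0],[8,0,0,0],[8,0,0,0],[8,0,0,0],[6,0,0,0],[0,0,0,0]]]'
python3 - <<'E'
from h import *
go(.4145,-.289,.143,-.022)
E
```

```text
time: 16.35
tool_pos: [0.3603, -0.2905, 0.1434]
tool_rot: [3.141, -0.001, -0.022]
contact_force: [-0.1, 0.4, -0.9]
opening: 0.0238
time: 17.1
tool_pos: [0.3964, -0.2912, 0.1432]
tool_rot: [3.141, -0.001, -0.022]
contact_force: [-0.1, -0.1, -1.4]
opening: 0.024
t 17.1 tool mm [18.  -2.6  0.2] turn about tool z 0.0004 yaw now -0.0216
```

```bash
python3 -m inch '[[[6,-1,0,0],[6,-1,0,0],[5,0,0,0],[0.5,0,0,0],[0,0,0,0],[0,0,0,0]]]'
python3 - <<'E'
from h import *
c=cam("wrist");cv2.imwrite('pics/w7.png',c['img']);t=observe()['tool_pos'];print(t)
for l,z in dict(block=0,block_hole0=.07,lever=t[2]-.1077).items():
    for d in place_of("wrist",l)[:2]: print(l,np.round(d['at']),round(d['conf'],2),np.round(pt(c,d['at'],z),4))
lines(c,.07,60,300,240,400,25)
E
```

```text
time: 17.85
tool_pos: [0.4134, -0.2896, 0.1433]
tool_rot: [3.142, -0.001, -0.022]
contact_force: [0.4, -0.2, -1.6]
opening: 0.0239
[ 0.41339713 -0.28957855  0.14333917]
block [161. 319.] 0.91 [ 0.459  -0.2884  0.    ]
block_hole0 [175. 322.] 0.76 [ 0.4593 -0.2902  0.07  ]
lever [237. 322.] 0.62 [ 0.4129 -0.2896  0.0356]
[358. 286. 392. 299.] [ 0.3916 -0.3107] [ 0.3829 -0.3313] hdg%90 -22.9
[260. 104. 262. 168.] [ 0.4972 -0.2582] [ 0.4637 -0.2573] hdg%90 -1.56
[252. 169. 248. 112.] [ 0.463  -0.2517] [ 0.4935 -0.2517] hdg%90 0.07
[251. 299. 285. 286.] [ 0.3846 -0.2455] [ 0.3925 -0.2665] hdg%90 20.52
[303. 248. 338. 248.] [ 0.4166 -0.2785] [ 0.4161 -0.299 ] hdg%90 -1.37
[356.  96. 279.  95.] [ 0.5004 -0.3089] [ 0.5017 -0.2689] hdg%90 -1.76
[296. 167. 346. 168.] [ 0.4637 -0.2759] [ 0.4629 -0.3035] hdg%90 -1.62
[292.  80. 338.  77.] [ 0.5091 -0.2758] [ 0.5097 -0.2998] hdg%90 1.52
[297. 277. 346. 277.] [ 0.3984 -0.2741] [ 0.3979 -0.3033] hdg%90 -1.0
[347. 280. 296. 280.] [ 0.396 -0.304] [ 0.3966 -0.2733] hdg%90 -1.12
[370. 247. 371. 207.] [ 0.4165 -0.3174] [ 0.4405 -0.3176] hdg%90 -0.63
[298. 271. 344. 271.] [ 0.4021 -0.275 ] [ 0.4016 -0.3026] hdg%90 -1.16
[385. 191. 385. 218.] [ 0.4497 -0.3254] [ 0.4337 -0.3257] hdg%90 1.12
[348. 187. 377. 185.] [ 0.4524 -0.3049] [ 0.4527 -0.321 ] hdg%90 1.19
[257. 149. 254. 108.] [ 0.4739 -0.2551] [ 0.4953 -0.2553] hdg%90 -0.5
[384. 221. 384. 252.] [ 0.4323 -0.3252] [ 0.4133 -0.3256] hdg%90 1.35
[343. 274. 297. 274.] [ 0.4    -0.3018] [ 0.4005 -0.2742] hdg%90 -1.07
[389. 156. 387. 189.] [ 0.469  -0.3271] [ 0.4504 -0.3268] hdg%90 -0.89
[342. 182. 298. 181.] [ 0.4552 -0.3014] [ 0.456 -0.277] hdg%90 -1.98
[382. 253. 356. 253.] [ 0.4125 -0.3247] [ 0.4129 -0.3092] hdg%90 -1.6
[284.  93. 324.  91.] [ 0.5028 -0.2715] [ 0.503  -0.2926] hdg%90 0.66
[328.  94. 356.  94.] [ 0.5017 -0.2945] [ 0.5014 -0.3089] hdg%90 -1.28
```

View pics/w7.png

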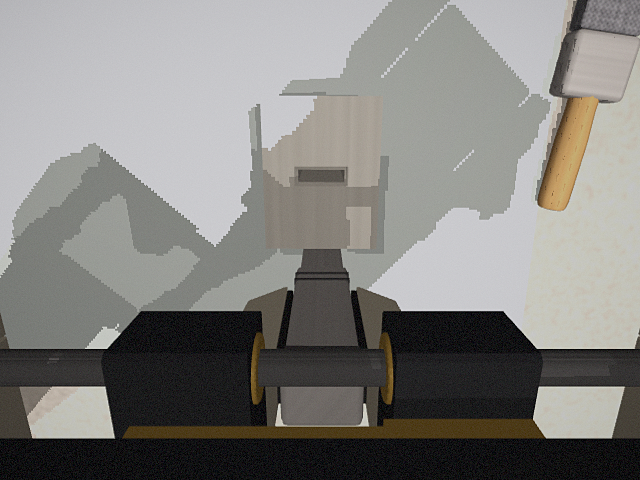

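```bash
python3 -m inch '[[[1,0,0,0],[1,0,0,0],[0,0,0,0],[0,0,0,0]]]'; python3 -m inch '[[[-4,0,0,0],[0,0,-20,0],[0,0,-30,0],[0,0,-20,0],[0,0,0,0],[0,0,0,0]]]' 1 25
python3 - <<'E'
from h import *
c=cam("wrist");t=observe()['tool_pos'];print(t)
cv2.imwrite('pics/w8.png',c['img'])
g=c['img'][225:300,310:330].mean((1,2)); print([(i+225,int(v)) for i,v in enumerate(g) if v<60])
for l,z in dict(block_hole0=.07,lever=t[2]-.1077).items():
    for d in place_of("wrist",l)[:2]: print(l,np.round(d['at']),round(d['conf'],2),np.round(pt(c,d['at'],z),4))
lines(c,t[2]-.1077,220,260,290,360,20)
go(.4596,-.2892,.195,-.022)
E
```

```text
time: 18.55
tool_pos: [0.415, -0.2896, 0.1433]
tool_rot: [3.142, 0.0, -0.022]
contact_force: [-2.6, -0.3, -0.4]
opening: 0.0238
time: 19.3
tool_pos: [0.411, -0.2892, 0.2124]
tool_rot: [-3.141, 0.001, -0.022]
contact_force: [-0.0, 0.3, -2.0]
opening: 0.0241
[ 0.41081394 -0.28911009  0.21218053]
[(236, 57), (273, 31), (274, 37), (279, 20), (280, 39)]
block_hole0 [159. 324.] 0.96 [ 0.4579 -0.2911  0.07  ]
lever [234. 323.] 0.72 [ 0.4118 -0.2897  0.1045]
[338. 236. 341. 258.] [ 0.4108 -0.2997] [ 0.3947 -0.3016] hdg%90 6.76
[302. 258. 305. 236.] [ 0.3952 -0.2749] [ 0.4112 -0.2775] hdg%90 -9.4
[306. 235. 337. 235.] [ 0.4116 -0.2781] [ 0.4112 -0.2989] hdg%90 -1.24
t 19.45 tool mm [48.7 -1.  17.2] turn about tool z -0.0 yaw now -0.022
```

```bash
python3 -m inch '[[[10,0,0,0],[20,-0.5,0,0],[15,-0.5,4,0],[3.5,0,8,0],[0,0,6,0],[0,0,0,0],[0,0,0,0]]]' 
python3 - <<'E'
from h import *
c=cam("wrist");t=observe()['tool_pos'];print(t,observe()['tool_rot'])
for l,z in dict(block_hole0=.07,lever=t[2]-.1077).items():
    for d in place_of("wrist",l)[:2]: print(l,np.round(d['at']),round(d['conf'],2),np.round(pt(c,d['at'],z),4))
lines(c,.07,190,260,280,370,15)
for dx in(-.002,.002):print(px(c,[t[0]+dx,t[1],t[2]-.1077]))
cv2.imwrite('pics/w8.png',cv2.resize(c['img'][190:290,260:380],None,fx=5,fy=5,interpolation=2))
E
```

```text
time: 20.32
tool_pos: [0.4595, -0.2898, 0.1955]
tool_rot: [3.141, -0.0, -0.022]
contact_force: [0.1, -0.2, -2.3]
opening: 0.024
[ 0.45956539 -0.28979462  0.19564494] [ 3.14111179e+00 -4.06839155e-04 -2.23643822e-02]
block_hole0 [232. 323.] 0.87 [ 0.4566 -0.2903  0.07  ]
lever [238. 320.] 0.62 [ 0.458  -0.2884  0.0879]
lever [230. 323.] 0.5 [ 0.4634 -0.2904  0.0879]
[338. 236. 341. 258.] [ 0.454  -0.3011] [ 0.4367 -0.303 ] hdg%90 6.31
[302. 258. 305. 234.] [ 0.4374 -0.2744] [ 0.4554 -0.2775] hdg%90 -9.63
[307. 235. 337. 235.] [ 0.4548 -0.2788] [ 0.4541 -0.3002] hdg%90 -1.91
[303. 223. 342. 223.] [ 0.4639 -0.2765] [ 0.4634 -0.3038] hdg%90 -1.05
[338. 233. 306. 233.] [ 0.4562 -0.3011] [ 0.4566 -0.278 ] hdg%90 -1.18
[331. 199. 330. 216.] [ 0.4804 -0.296 ] [ 0.4688 -0.2958] hdg%90 -0.99
[368. 227. 367. 258.] [ 0.4601 -0.322 ] [ 0.4365 -0.3216] hdg%90 -1.01
[347. 233. 347. 191.] [ 0.4557 -0.3077] [ 0.4863 -0.3078] hdg%90 -0.18
[368. 196. 368. 214.] [ 0.4825 -0.3221] [ 0.4691 -0.3221] hdg%90 -0.01
(np.float64(322.2295156157637), np.float64(238.64288741321923))
(np.float64(322.10548529917304), np.float64(232.90412520273145))
```

View pics/w8.png

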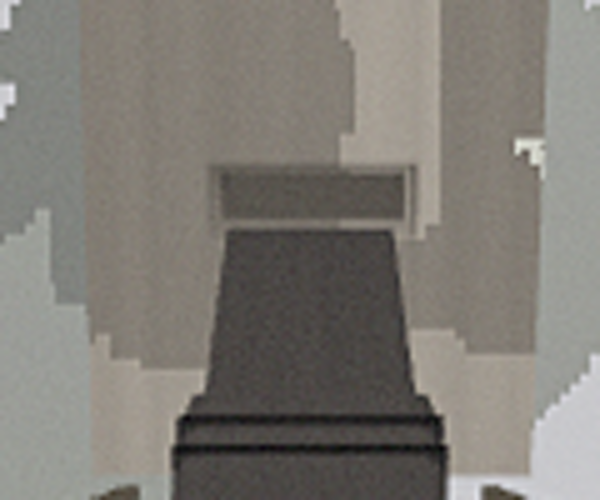

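```bash
python3 -m inch '[[[0.8,0.4,5,0],[0,0,8,0],[0,0,6,0],[0,0,4,0],[0,0,0,0]]]'; python3 -m inch '[[[0,0,8,0],[0,0,8,0],[0,0,0,0]]]'
```

```text
time: 21.1
tool_pos: [0.4604, -0.2899, 0.1719]
tool_rot: [-3.141, 0.001, -0.022]
contact_force: [0.5, -0.0, 0.4]
opening: 0.024
time: 21.48
tool_pos: [0.4601, -0.2897, 0.1554]
tool_rot: [-3.141, 0.001, -0.022]
contact_force: [0.4, 0.2, -1.4]
opening: 0.024
```

```bash
python3 -m inch '[[[0,0,10,0],[0,0,12,0],[0,0,8,0],[0,0,5,0],[0,0,2,0],[0,0,0,0]]]'
```

```text
time: 22.22
tool_pos: [0.4606, -0.2901, 0.1194]
tool_rot: [3.141, -0.0, -0.022]
contact_force: [0.5, 0.1, -1.5]
opening: 0.0238
```

Nearly seated; push until the floor touches, then release and rise.

```bash
python3 -m inch '[[[0,0,1,0],[0,0,1,0],[0,0,0.5,0],[0,0,0,0]]]'; python3 -m inch '[[[0,0,0,0],[0,0,0,0],[0,0,0,0],[0,0,0,0],[0,0,0,0],[0,0,0,0]]]' -1;  python3 -m inch '[[[0,0,-10,0],[0,0,-30,0],[0,0,-50,0],[0,0,-55,0],[0,0,-45,0],[0,0,-20,0],[0,0,0,0],[0,0,0,0]]]'
python3 - <<'E'
from h import *
c=cam("wrist");t=observe()['tool_pos'];print(t)
cv2.imwrite('pics/w9.png',cv2.resize(c['img'][100:350,180:460],None,fx=2,fy=2))
for l,z in dict(lever_grip=.135,block_hole0=.07).items():
    for d in place_of("wrist",l)[:2]: print(l,np.round(d['at']),round(d['conf'],2),np.round(pt(c,d['at'],z),4))
b=[px(c,[t[0]+.008*s,t[1],.175]) for s in(-1,1)];print('expected handle-top rows if seated',np.round(b))
go(.572,.0405,.30,-.041)
E
```

```text
time: 22.72
tool_pos: [0.4605, -0.2901, 0.1168]
tool_rot: [3.141, -0.0, -0.022]
contact_force: [-0.7, -0.5, -0.7]
opening: 0.0238
time: 23.48
tool_pos: [0.4605, -0.29, 0.1168]
tool_rot: [3.141, -0.0, -0.022]
contact_force: [0.6, 0.7, -0.0]
opening: 0.0793
time: 24.48
tool_pos: [0.4601, -0.2897, 0.3258]
tool_rot: [-3.141, 0.001, -0.022]
contact_force: [0.3, -1.0, -0.6]
opening: 0.0917
[ 0.46006099 -0.28964621  0.32544689]
lever_grip [208. 324.] 0.63 [ 0.4597 -0.2914  0.135 ]
block_hole0 [196. 324.] 0.59 [ 0.4571 -0.291   0.07  ]
expected handle-top rows if seated [[323. 229.]
 [322. 209.]]
t 24.62 tool mm [ 104.6 -332.6   25.8] turn about tool z 0.019 yaw now -0.022
```

View pics/w9.png

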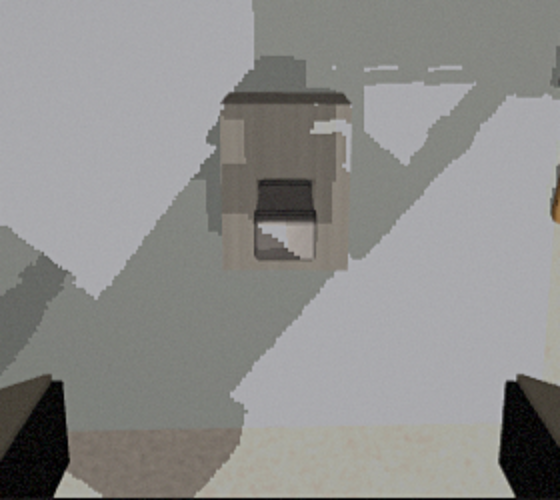

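```bash
python3 -m inch '[[[8,-24,0,0.019],[17,-50,0,0],[18,-55,0,0],[18,-55,10,0],[18,-55,20,0],[16,-48,20,0],[10,-30,20,0],[5,-14,5,0],[0,0,0,0],[0,0,0,0]]]' -1
python3 - <<'E'
from h import *
c=cam("wrist");t=observe()['tool_pos'];print(t,observe()['tool_rot'])
cv2.imwrite('pics/w10.png',c['img'])
for l,z in dict(pack=.03,tray=0).items():
    for d in place_of("wrist",l)[:2]: print(l,np.round(d['at']),round(d['conf'],2),np.round(pt(c,d['at'],z),4))
lines(c,.08,60,300,260,380,35)
E
```

```text
time: 25.88
tool_pos: [0.5837, 0.0351, 0.2526]
tool_rot: [3.141, -0.001, -0.042]
contact_force: [0.2, -0.0, 1.0]
opening: 0.0916
[0.58369048 0.03503483 0.25271261] [ 3.14113275e+00 -1.44135288e-03 -4.25161142e-02]
pack [210. 315.] 0.79 [0.5748 0.0423 0.03  ]
[276. 281. 275. 236.] [0.5256 0.0766] [0.5661 0.075 ] hdg%90 -2.23
[273. 189. 272. 153.] [0.6048 0.0734] [0.6335 0.0722] hdg%90 -2.54
[378. 136. 261. 136.] [ 0.6429 -0.0108] [0.6467 0.08  ] hdg%90 -2.36
[351. 291. 261. 291.] [0.5135 0.0131] [0.5168 0.091 ] hdg%90 -2.42
[339. 273. 294. 273.] [0.5303 0.0224] [0.5322 0.0608] hdg%90 -2.82
[294. 272. 293. 202.] [0.5331 0.0613] [0.594  0.0581] hdg%90 -2.96
[289. 158. 347. 158.] [0.629  0.0589] [0.627  0.0137] hdg%90 -2.54
[343. 176. 341. 272.] [0.6136 0.017 ] [0.5315 0.0206] hdg%90 -2.52
[261. 132. 378. 132.] [0.6495 0.0798] [ 0.6458 -0.0108] hdg%90 -2.36
[287. 237. 288. 278.] [0.5646 0.065 ] [0.5276 0.0668] hdg%90 -2.71
[348. 248. 349. 204.] [0.5526 0.0142] [0.59  0.013] hdg%90 -1.83
[293. 174. 343. 174.] [0.6165 0.0567] [0.6145 0.017 ] hdg%90 -2.87
[288. 280. 344. 281.] [0.5258 0.0665] [0.5232 0.0182] hdg%90 -3.01
[288. 122. 286.  87.] [0.6563 0.058 ] [0.6817 0.0581] hdg%90 0.12
[348. 165. 288. 164.] [0.6218 0.0129] [0.6242 0.0601] hdg%90 -2.9
[373.  61. 376.  96.] [ 0.6971 -0.0071] [ 0.6727 -0.0092] hdg%90 4.72
```

View pics/w10.png

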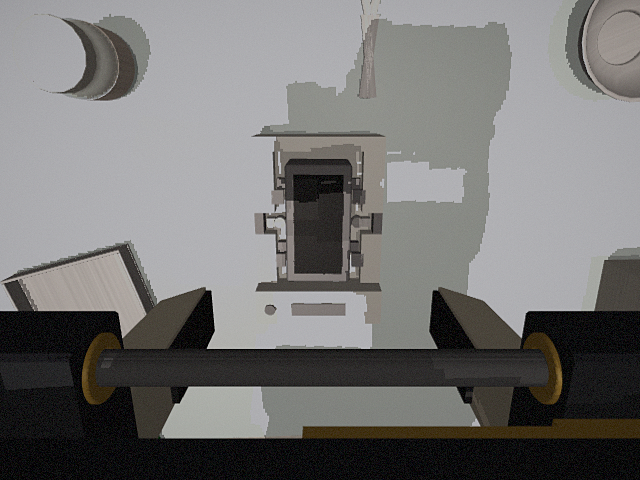

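```bash
python3 - <<'E'
from h import *
c=cam("wrist")
def w4(at,z,tp,yaw):
    cc=dict(c);T=np.eye(4);T[:3,:3]=R.from_euler('xyz',[np.pi,0,yaw]).as_matrix();T[:3,3]=tp
    W=T@np.array(c['T_tool_cam']);cc['eye']=W[:3,3];cc['rotation']=W[:3,:3];return pt(cc,at,z)
print('before: pack rear edge',w4((225.5,323),.08,[.5113,.0421,.1993],-.041),w4((194,320),.08,[.5095,.0382,.3022],-.042),'edge',w4((231,323),.062,[.5113,.0421,.1993],-.041))
print('after pry w5: pack rear',w4((139,321),.08,[.4578,.0444,.1268],-.041),'edge',w4((167,321),.062,[.4578,.0444,.1268],-.041))
print('now rear',pt(c,(280.5,316),.08),'edge',pt(c,(291,316),.062),pt(c,(283,316),.062))
D=np.array([.5584,.0399])
for n,p in dict(stop46=(.0725,0,.046),edge62=(-.052,0,.062),dockend0=(.085,0,0),dockend46=(.085,0,.046)).items():
    print(n,np.round(px(c,[D[0]+p[0],D[1]-.041*p[0],p[2]])))
cv2.imwrite('pics/w11.png',cv2.resize(c['img'][120:300,240:400],None,fx=3.3,fy=3.3,interpolation=2))
E
```

```text
before: pack rear edge [0.51523463 0.04134937 0.08      ] [0.51543671 0.03988661 0.08      ] edge [0.50606176 0.04165846 0.062     ]
after pry w5: pack rear [0.52469784 0.04235697 0.08      ] edge [0.50903301 0.04302272 0.062     ]
now rear [0.52439371 0.04277077 0.08      ] edge [0.50644584 0.0438228  0.062     ] [0.51435183 0.04346443 0.062     ]
stop46 [318. 150.]
edge62 [318. 291.]
dockend0 [318. 133.]
dockend46 [318. 136.]
```

```bash
python3 - <<'E'
from h import *
c=cam("wrist")
def w(at,z,tp,yaw):
    cc=dict(c);T=np.eye(4);T[:3,:3]=R.from_euler('xyz',[np.pi,0,yaw]).as_matrix();T[:3,3]=tp
    W=T@np.array(c['T_tool_cam']);cc['eye']=W[:3,3];cc['rotation']=W[:3,:3];return np.round(pt(cc,at,z),4)
a=([.5095,.0382,.3022],-.042)
for r in(79,81.5,89.5): print('w3 front',r,w((r,318),.08,*a))
print('w4 panel rear',w((215.3,323),.08,[.5113,.0421,.1993],-.041))
for r in(158,164.5,174,273,280.5): print('now',r,np.round(pt(c,(r,318),.08),4))
# pack widths now at front/rear: top side edges columns
g=cv2.imread('pics/w10.png',0)
for r in(185,210,240,265): print(r,list(g[r,280:300]),list(g[r,336:356]))
for n in("scene","top"):
    cc=cam(n); print(n,[(np.round(d['at']),d['conf'],np.round(pt(cc,d['at'],.03),3)) for d in place_of(n,"pack")[:2]])
E
```

```text
w3 front 79 [0.6151 0.0374 0.08  ]
w3 front 81.5 [0.6131 0.0375 0.08  ]
w3 front 89.5 [0.6066 0.0378 0.08  ]
w4 panel rear [0.5225 0.0411 0.08  ]
now 158 [0.6281 0.0367 0.08  ]
now 164.5 [0.623  0.0369 0.08  ]
now 174 [0.6156 0.0372 0.08  ]
now 273 [0.5312 0.0409 0.08  ]
now 280.5 [0.5243 0.0412 0.08  ]
185 [np.uint8(125), np.uint8(124), np.uint8(134), np.uint8(133), np.uint8(141), np.uint8(55), np.uint8(45), np.uint8(57), np.uint8(64), np.uint8(62), np.uint8(59), np.uint8(56), np.uint8(85), np.uint8(44), np.uint8(10), np.uint8(13), np.uint8(19), np.uint8(22), np.uint8(29), np.uint8(15)] [np.uint8(18), np.uint8(22), np.uint8(18), np.uint8(25), np.uint8(9), np.uint8(11), np.uint8(4), np.uint8(52), np.uint8(63), np.uint8(57), np.uint8(60), np.uint8(61), np.uint8(60), np.uint8(62), np.uint8(50), np.uint8(51), np.uint8(57), np.uint8(60), np.uint8(58), np.uint8(53)]
210 [np.uint8(178), np.uint8(179), np.uint8(180), np.uint8(183), np.uint8(191), np.uint8(127), np.uint8(90), np.uint8(126), np.uint8(122), np.uint8(141), np.uint8(142), np.uint8(138), np.uint8(145), np.uint8(130), np.uint8(55)
[... 899 characters left out ...]
np.uint8(58), np.uint8(62), np.uint8(63)]
265 [np.uint8(135), np.uint8(136), np.uint8(118), np.uint8(122), np.uint8(122), np.uint8(79), np.uint8(117), np.uint8(102), np.uint8(130), np.uint8(130), np.uint8(135), np.uint8(133), np.uint8(134), np.uint8(143), np.uint8(94), np.uint8(47), np.uint8(41), np.uint8(40), np.uint8(53), np.uint8(49)] [np.uint8(33), np.uint8(43), np.uint8(37), np.uint8(44), np.uint8(33), np.uint8(30), np.uint8(67), np.uint8(131), np.uint8(128), np.uint8(121), np.uint8(126), np.uint8(130), np.uint8(60), np.uint8(73), np.uint8(200), np.uint8(112), np.uint8(58), np.uint8(64), np.uint8(69), np.uint8(68)]
scene [(array([294., 306.]), 0.74, array([0.577, 0.044, 0.03 ]))]
top []
```

```bash
python3 -m inch '[[[-8,24,-20,0],[-17,52,-10,0],[-18,56,0,0],[-18,56,0,0],[-18,56,0,0],[-17,50,0,0],[-10,28,0,0],[-3,8,0,-0.0205],[0,0,0,0],[0,0,0,0]]]' -1
python3 - <<'E'
from h import *
go(.4605,-.290,.1175,-.022)
E
```

```text
time: 27.58
tool_pos: [0.4616, -0.2878, 0.2819]
tool_rot: [-3.141, -0.0, -0.019]
contact_force: [0.3, 0.0, -0.5]
opening: 0.0919
t 27.57 tool mm [ -1.1   2.3 164.4] turn about tool z 0.0028 yaw now -0.0192
```

```bash
python3 -m inch '[[[-1,2.3,25,0.0028],[0,0,50,0],[0,0,50,0],[0,0,28,0],[0,0,11,0],[0,0,0,0],[0,0,0,0]]]' -1; python3 -m inch '[[[0,0,0,0],[0,0,0,0],[0,0,0,0],[0,0,0,0],[0,0,0,0],[0,0,0,0]]]' 1 20;  python3 -m inch '[[[0,0,-15,0],[0,0,-30,0],[0,0,-50,0],[0,0,-40,0],[0,0,-15,0],[0,0,0,0],[0,0,0,0]]]'
python3 - <<'E'
from h import *
go(.5112,.042,.2,-.041)
E
```

```text
time: 28.45
tool_pos: [0.4609, -0.2915, 0.1192]
tool_rot: [3.14, -0.002, -0.023]
contact_force: [-1.3, -0.3, -0.1]
opening: 0.0919
time: 29.2
tool_pos: [0.4601, -0.2912, 0.1178]
tool_rot: [3.142, 0.0, -0.023]
contact_force: [0.1, 0.1, -0.7]
opening: 0.0366
time: 30.08
tool_pos: [0.4594, -0.2907, 0.266]
tool_rot: [-3.14, 0.003, -0.023]
contact_force: [-0.7, 0.4, -2.4]
opening: 0.0237
t 30.07 tool mm [  44.2 -333.6   66.5] turn about tool z 0.0176 yaw now -0.0234
```

```bash
python3 - <<'E'
from h import *
c=cam("wrist");t=observe()['tool_pos']
g=c['img'][210:300,312:330].mean((1,2)); print([(i+210,int(v)) for i,v in enumerate(g) if v<60])
print([int(v) for v in g])
for zz in (.0677,.0777,.0877,.0977,.1077): print(zz,'tip',px(c,[t[0]+.002,t[1],t[2]-zz])[1],'handle bottom',px(c,[t[0]+.008,t[1],t[2]-zz+.075])[1])
for d in place_of("wrist","lever")+boxes_of("wrist","lever"): print(d)
lines(c,.1,190,300,280,365,20)
E
```

```text
[(255, 33), (256, 43), (260, 25), (261, 53)]
[95, 117, 115, 119, 122, 122, 122, 122, 123, 122, 122, 121, 124, 121, 89, 62, 66, 68, 67, 68, 68, 68, 67, 69, 68, 68, 68, 68, 69, 68, 68, 70, 69, 68, 68, 69, 70, 69, 68, 70, 69, 68, 71, 71, 67, 33, 43, 73, 73, 65, 25, 53, 73, 71, 69, 69, 70, 70, 69, 68, 70, 70, 70, 70, 69, 69, 69, 70, 69, 70, 69, 68, 69, 69, 68, 71, 68, 69, 69, 70, 69, 70, 68, 70, 69, 70, 69, 69, 69, 70]
0.0677 tip 252.31812221880088 handle bottom 300.41751196177836
0.0777 tip 246.78650898409288 handle bottom 289.92385283855134
0.0877 tip 241.66535165714822 handle bottom 280.51960874985105
0.0977 tip 236.9105996759905 handle bottom 272.0435024221315
0.1077 tip 232.48428817470986 handle bottom 264.3645935863648
{'at': [206.6, 322.7], 'conf': 0.41}
{'at': [296.0, 321.2], 'conf': 0.6}
[345. 252. 349. 293.] [ 0.4271 -0.3084] [ 0.39   -0.3118] hdg%90 5.31
[294. 292. 298. 255.] [ 0.3921 -0.2647] [ 0.4248 -0.2693] hdg%90 -8.1
[337. 225. 340. 251.] [ 0.4506 -0.3021] [ 0.4284 -0.3046] hdg%90 6.53
[303. 249. 306. 224.] [ 0.4299 -0.2736] [ 0.4512 -0.2771] hdg%90 -9.32
[301. 254. 342. 254.] [ 0.426  -0.2718] [ 0.4253 -0.3059] hdg%90 -1.21
[306. 201. 337. 201.] [ 0.4708 -0.2774] [ 0.4696 -0.3022] hdg%90 -2.77
[307. 224. 336. 224.] [ 0.4519 -0.2778] [ 0.4514 -0.301 ] hdg%90 -1.4
[359. 201. 358. 229.] [ 0.4699 -0.3196] [ 0.4462 -0.319 ] hdg%90 -1.49
[299. 259. 342. 259.] [ 0.4216 -0.2706] [ 0.421  -0.3059] hdg%90 -1.09
[343. 261. 299. 261.] [ 0.419  -0.3069] [ 0.4197 -0.2706] hdg%90 -1.03
[342. 256. 299. 256.] [ 0.4233 -0.3059] [ 0.424  -0.2707] hdg%90 -1.14
[336. 210. 308. 210.] [ 0.4626 -0.3012] [ 0.4631 -0.2792] hdg%90 -1.26
```

```bash
python3 - <<'E'
from h import *
c=cam("wrist");t=observe()['tool_pos']
for zz in (.1237,.1277,.1317,.1357): print(zz,'tip',px(c,[t[0]+.002,t[1],t[2]-zz])[1],'hb',px(c,[t[0]+.008,t[1],t[2]-zz+.075])[1])
# pads-to-lever width check: tip width in px -> depth
M=c['rotation'].T
for zz in (.1077,.1237,.1317): 
    a=px(c,[t[0]+.002,t[1]+.011,t[2]-zz]);b=px(c,[t[0]+.002,t[1]-.011,t[2]-zz]);print(zz,'width',b[0]-a[0])
    a=px(c,[t[0]+.008,t[1]+.012,t[2]-zz+.07]);print('zz70',a)
E
```

```text
0.1237 tip 226.07890056466053 hb 253.55740743164205
0.1277 tip 224.56334530176528 hb 251.06683021025395
0.1317 tip 223.08651114266723 hb 248.66059437629042
0.1357 tip 221.64693286966704 hb 246.33448703340065
0.1077 width 33.07046980585636
zz70 (np.float64(298.1873709855433), np.float64(261.3558697201016))
0.1237 width 31.33632631676977
zz70 (np.float64(299.86487159786935), np.float64(250.9063428697378))
0.1317 width 30.535713142060956
zz70 (np.float64(300.620216107209), np.float64(246.2011328247328))
```

```bash
python3 -m inch '[[[3,-24,0,0.0176],[7,-50,0,0],[7,-55,0,0],[7,-55,0,0],[7,-55,0,0],[7,-50,0,0],[4,-32,0,0],[1,-12,0,0],[0,0,0,0],[0,0,0,0]]]'
python3 - <<'E'
from h import *
go(.5098,.042,.2,-.041)
E
```

```text
time: 31.52
tool_pos: [0.5161, 0.0387, 0.2676]
tool_rot: [3.141, 0.0, -0.042]
contact_force: [-0.2, 0.3, -0.5]
opening: 0.0239
t 31.52 tool mm [-6.4 -3.  67.6] turn about tool z -0.001 yaw now -0.042
```

```bash
python3 -m inch '[[[-4.7,-3,20,0],[0,0,20,0],[0,0,15,0],[0,0,10,0],[0,0,3,0],[0,0,0,0]]]'; python3 -m inch '[[[0,0,10,0],[0,0,12,0],[0,0,8,0],[0,0,4,0],[0,0,1,0],[0,0,0,0]]]'
```

```text
time: 32.28
tool_pos: [0.5119, 0.043, 0.2]
tool_rot: [3.141, -0.0, -0.041]
contact_force: [-0.7, -0.2, -1.0]
opening: 0.0239
time: 33.02
tool_pos: [0.5118, 0.043, 0.165]
tool_rot: [3.141, -0.0, -0.041]
contact_force: [1.1, 0.1, -1.5]
opening: 0.0239
```

```bash
python3 -m inch '[[[-8,0,1,0],[-9,0,0.5,0],[-9,0,1.1,0],[-9,0,2,0],[-7,0,2.2,0],[-7,0,2.4,0],[-6,0,2.3,0],[0,0,0,0]]]' 1 14; python3 -m inch '[[[-4,0,1.9,0],[-4,0,2.1,0],[-4,0,2.2,0],[-3,0,1.7,0],[0,0,0,0]]]'
```

```text
time: 34.02
tool_pos: [0.4558, 0.0454, 0.1529]
tool_rot: [3.142, 0.002, -0.041]
contact_force: [0.5, 0.3, -1.1]
opening: 0.0242
time: 34.65
tool_pos: [0.4412, 0.0459, 0.1452]
tool_rot: [3.142, 0.001, -0.041]
contact_force: [-0.6, -0.7, -1.1]
opening: 0.0237
```

```bash
python3 -m inch '[[[-3,0,2,0],[-3,0,2.1,0],[-3,0,2.2,0],[-3,0,2.3,0],[0,0,0,0]]]'
python3 - <<'E'
from h import *
c=cam("wrist");t=observe()['tool_pos'];cv2.imwrite('pics/w12.png',c['img']);print(t)
lines(c,.08,20,200,250,400,35)
for d in place_of("wrist","pack")[:1]: print(pt(c,d['at'],.03))
E
```

```text
time: 35.28
tool_pos: [0.4292, 0.0464, 0.1365]
tool_rot: [3.141, 0.001, -0.041]
contact_force: [-0.0, 0.2, -0.2]
opening: 0.0238
[0.42928645 0.04641804 0.13655766]
[369.  72. 283.  72.] [0.5258 0.02  ] [0.5275 0.0613] hdg%90 -2.29
[256. 113. 252.  21.] [0.5091 0.076 ] [0.5501 0.0744] hdg%90 -2.24
[398.  22. 394. 112.] [0.5469 0.0066] [0.507  0.0082] hdg%90 -2.29
[331.  45. 296.  46.] [0.5383 0.0382] [0.5384 0.0547] hdg%90 -0.26
[296. 194. 348. 194.] [0.468  0.0588] [0.467  0.0314] hdg%90 -2.18
[274.  62. 323.  62.] [0.532  0.0652] [0.5311 0.042 ] hdg%90 -2.39
[301. 116. 251. 116.] [0.5068 0.054 ] [0.5077 0.0787] hdg%90 -2.25
[296. 182. 347. 182.] [0.4744 0.0584] [0.4734 0.0319] hdg%90 -2.18
[346. 186. 298. 186.] [0.4714 0.0326] [0.4723 0.0572] hdg%90 -2.25
[327.  61. 379.  62.] [0.5312 0.0402] [0.53   0.0152] hdg%90 -2.83
[341.  79. 342. 116.] [0.523  0.0337] [0.5063 0.0335] hdg%90 0.81
[398. 117. 344. 117.] [0.5045 0.0059] [0.5056 0.0324] hdg%90 -2.47
[346. 198. 298. 198.] [0.4651 0.0327] [0.4661 0.0576] hdg%90 -2.24
[272.  21. 273.  59.] [0.5497 0.0649] [0.5332 0.0656] hdg%90 -2.56
```

```bash
python3 -m inch '[[[-2,0,-5,0],[-5,0,-12,0],[-10,0,-25,0],[-10,0,-35,0],[0,0,-40,0],[0,0,-25,0],[0,0,0,0],[0,0,0,0]]]' 1 25
python3 - <<'E'
from h import *
c=cam("wrist");t=observe()['tool_pos'];cv2.imwrite('pics/w13.png',c['img']);print(t)
for l in("lever","pack"):
  for d in place_of("wrist",l)[:1]: print(l,d,pt(c,d['at'],.03),pt(c,d['at'],t[2]-.095))
go(.315,-.289,.28,-.022)
E
```

```text
time: 36.38
tool_pos: [0.402, 0.0476, 0.278]
tool_rot: [3.142, 0.002, -0.041]
contact_force: [-1.1, -0.2, -2.1]
opening: 0.0237
[0.40188905 0.04756412 0.27765941]
lever {'at': [81.9, 322.1], 'conf': 0.7} [0.50622996 0.04342258 0.03      ] [0.49722627 0.04385628 0.18265941]
t 36.52 tool mm [-73.3 339.8  -2.2] turn about tool z -0.0189 yaw now -0.0409
```

```bash
python3 -m inch '[[[-5,22,0,-0.0189],[-10,50,0,0],[-13,57,0,0],[-13,57,0,0],[-13,57,0,0],[-13,53,0,0],[-8,34,0,0],[-3,12,0,0],[0,0,0,0]]]'
python3 - <<'E'
from h import *
go(.312,-.2895,.148,-.022)
E
```

```text
time: 37.65
tool_pos: [0.3166, -0.2924, 0.2781]
tool_rot: [-3.14, 0.001, -0.023]
contact_force: [0.4, 0.4, -0.9]
opening: 0.0236
t 37.65 tool mm [ -4.6  -2.6 130.2] turn about tool z -0.0011 yaw now -0.0231
```

```bash
python3 -m inch '[[[-6,-2,25,0],[0,0,45,0],[0,0,40,0],[0,0,15,0],[0,0,5,0],[0,0,0,0]]]' 1 14; python3 -m inch '[[[6,0,0,0],[10,0,0,0],[12,0,0,0],[12,0,0,0],[12,0,0,0],[12,0,0,0],[12,0,0,0],[10,0,0,0],[6,0,0,0],[0,0,0,0]]]'
python3 - <<'E'
from h import *
go(.4155,-.2895,.148,-.022)
E
```

```text
time: 38.4
tool_pos: [0.3113, -0.2899, 0.1492]
tool_rot: [3.141, -0.0, -0.021]
contact_force: [0.0, 0.0, -0.1]
opening: 0.0242
time: 39.65
tool_pos: [0.4033, -0.2925, 0.1487]
tool_rot: [3.142, -0.001, -0.022]
contact_force: [-0.4, 0.5, -0.5]
opening: 0.0239
t 39.65 tool mm [12.1 -3.2  0.7] turn about tool z 0.0002 yaw now -0.0218
```

```bash
python3 -m inch '[[[5,-1,0,0],[4,-1,0,0],[2.5,-1,0,0],[0.5,0,0,0],[0,0,0,0],[0,0,0,0]]]'; python3 -m inch '[[[-4,0,0,0],[0,0,-20,0],[0,0,-35,0],[0,0,-20,0],[0,0,-5,0],[0,0,0,0],[0,0,0,0]]]' 1 25
python3 - <<'E'
from h import *
c=cam("wrist");t=observe()['tool_pos'];print(t)
g=c['img'][205:300,312:330].mean((1,2)); print([(i+205,int(v)) for i,v in enumerate(g) if v<60])
lines(c,t[2]-.1326,200,270,280,365,20)
go(.460,-.290,.222,-.022)
E
```

```text
time: 40.4
tool_pos: [0.4148, -0.2897, 0.1488]
tool_rot: [3.142, -0.0, -0.022]
contact_force: [-0.8, -0.5, -0.2]
opening: 0.0236
time: 41.28
tool_pos: [0.4105, -0.2893, 0.2277]
tool_rot: [-3.14, 0.001, -0.022]
contact_force: [-0.2, -0.3, -1.6]
opening: 0.0241
[ 0.41055575 -0.28929552  0.22778218]
[(257, 25), (258, 52), (261, 43), (262, 29)]
[337. 227. 340. 251.] [ 0.4094 -0.2998] [ 0.3911 -0.302 ] hdg%90 6.62
[303. 252. 306. 226.] [ 0.3908 -0.2743] [ 0.4106 -0.2775] hdg%90 -9.2
[307. 226. 336. 226.] [ 0.4107 -0.278 ] [ 0.4103 -0.2988] hdg%90 -1.19
[341. 258. 302. 258.] [ 0.3853 -0.3023] [ 0.3858 -0.2735] hdg%90 -1.14
[299. 261. 342. 261.] [ 0.3839 -0.2716] [ 0.3833 -0.3032] hdg%90 -1.2
[344. 263. 299. 263.] [ 0.3815 -0.3051] [ 0.3822 -0.2715] hdg%90 -1.24
[301. 256. 341. 256.] [ 0.3877 -0.2727] [ 0.3873 -0.3023] hdg%90 -0.82
t 41.33 tool mm [49.5 -0.4  5.7] turn about tool z -0.0 yaw now -0.022
```

```bash
python3 -m inch '[[[10,0,0,0],[20,-0.2,0,0],[16,-0.2,2,0],[4.5,0,3,0],[0,0,3,0],[0,0,0,0],[0,0,0,0]]]'
python3 - <<'E'
from h import *
c=cam("wrist");t=observe()['tool_pos'];print(t)
for rng in((195,270,285,365),): lines(c,t[2]-.1326,*rng,18)
print('slot'); lines(c,.07,195,240,285,365,25)
for x in(.4637,.4567): print('slot edges pred',px(c,[x,-.29,.07]))
E
```

```text
time: 42.2
tool_pos: [0.4611, -0.2905, 0.221]
tool_rot: [3.141, -0.0, -0.022]
contact_force: [0.1, -0.2, -1.6]
opening: 0.0238
[ 0.46114862 -0.29049452  0.22103849]
[337. 219. 340. 252.] [ 0.4658 -0.3011] [ 0.441  -0.3033] hdg%90 5.21
[303. 252. 306. 226.] [ 0.4416 -0.2757] [ 0.4616 -0.279 ] hdg%90 -9.37
[303. 216. 338. 216.] [ 0.4688 -0.2769] [ 0.468  -0.3021] hdg%90 -1.92
[341. 258. 301. 258.] [ 0.436  -0.3037] [ 0.4366 -0.274 ] hdg%90 -1.2
[299. 261. 342. 261.] [ 0.4347 -0.273 ] [ 0.434  -0.3046] hdg%90 -1.19
[344. 263. 299. 263.] [ 0.4322 -0.3065] [ 0.4329 -0.2729] hdg%90 -1.21
[301. 256. 342. 256.] [ 0.4385 -0.2741] [ 0.438  -0.3046] hdg%90 -0.9
[363. 216. 362. 247.] [ 0.4682 -0.32  ] [ 0.4445 -0.3198] hdg%90 -0.5
[308. 226. 334. 226.] [ 0.4615 -0.2803] [ 0.4611 -0.2994] hdg%90 -1.2
slot
[303. 216. 338. 216.] [ 0.4642 -0.276 ] [ 0.4633 -0.3028] hdg%90 -1.92
[308. 226. 334. 226.] [ 0.4565 -0.2796] [ 0.456  -0.2998] hdg%90 -1.2
slot edges pred (np.float64(321.4177276770617), np.float64(216.22039772844343))
slot edges pred (np.float64(321.60985995087424), np.float64(225.04502541747345))
```

```bash
python3 -m inch '[[[0,0,8,0],[0,0,8,0],[0,0,6,0],[0,0,3,0],[0,0,0,0]]]'; python3 -m inch '[[[0,0,6,0],[0,0,6,0],[0,0,0,0]]]'
```

```text
time: 42.88
tool_pos: [0.4612, -0.2903, 0.1955]
tool_rot: [-3.141, 0.001, -0.022]
contact_force: [-0.5, 0.3, -1.7]
opening: 0.0242
time: 43.25
tool_pos: [0.4612, -0.2901, 0.1831]
tool_rot: [-3.141, 0.001, -0.022]
contact_force: [-1.0, -0.0, -1.3]
opening: 0.0241
```

```bash
python3 -m inch '[[[0,0,10,0],[0,0,12,0],[0,0,10,0],[0,0,5,0],[0,0,2,0],[0,0,0,0]]]'; python3 -m inch '[[[0,0,0.8,0],[0,0,0.7,0],[0,0,0,0]]]'
```

```text
time: 44.0
tool_pos: [0.4612, -0.2902, 0.1446]
tool_rot: [-3.141, 0.001, -0.022]
contact_force: [-2.7, 0.5, -2.0]
opening: 0.0241
time: 44.38
tool_pos: [0.4613, -0.2905, 0.1435]
tool_rot: [3.141, 0.0, -0.022]
contact_force: [-3.8, 0.4, 1.0]
opening: 0.0238
```

```bash
python3 -m inch '[[[-0.8,0,0.5,0],[0,0,0.5,0],[0,0,0,0]]]'; python3 -m inch '[[[0,0,0,0],[0,0,0,0],[0,0,0,0],[0,0,0,0],[0,0,0,0]]]' -1; python3 -m inch '[[[0,0,-20,0],[0,0,-45,0],[0,0,-55,0],[0,0,-45,0],[0,0,-20,0],[0,0,0,0],[0,0,0,0]]]'
python3 - <<'E'
from h import *
c=cam("wrist");t=observe()['tool_pos'];cv2.imwrite('pics/w14.png',c['img']);print(t)
for d in place_of("wrist","lever_grip")[:1]: print(pt(c,d['at'],.135))
lines(c,.175,170,300,280,365,20)
for z in(.175,.18,.185): print(z,[np.round(px(c,[.4605+sx*.008,-.29+sy*.012,z])) for sx in(-1,1) for sy in(1,-1)])
go(.578,.0395,.22,-.043)
E
```

```text
time: 44.75
tool_pos: [0.461, -0.2905, 0.1423]
tool_rot: [3.141, -0.001, -0.022]
contact_force: [-1.2, -0.1, -1.3]
opening: 0.024
time: 45.38
tool_pos: [0.4606, -0.2904, 0.1423]
tool_rot: [3.141, -0.0, -0.022]
contact_force: [-0.5, -0.3, 0.4]
opening: 0.0695
time: 46.25
tool_pos: [0.4602, -0.29, 0.3259]
tool_rot: [-3.14, 0.002, -0.022]
contact_force: [-0.3, -0.5, -1.1]
opening: 0.092
[ 0.46018161 -0.29000362  0.32571207]
[ 0.46210992 -0.2930038   0.135     ]
[337. 207. 308. 207.] [ 0.4698 -0.3012] [ 0.4703 -0.2794] hdg%90 -1.43
[309. 188. 334. 188.] [ 0.4848 -0.2808] [ 0.4843 -0.2995] hdg%90 -1.6
[338. 246. 320. 266.] [ 0.4385 -0.3021] [ 0.4215 -0.2875] hdg%90 -40.77
[348. 171. 347. 202.] [ 0.4969 -0.3094] [ 0.4734 -0.3093] hdg%90 -0.39
[283. 214. 282. 189.] [ 0.4646 -0.2601] [ 0.4839 -0.2603] hdg%90 -0.53
[309. 201. 334. 201.] [ 0.4747 -0.2805] [ 0.4746 -0.2994] hdg%90 -0.28
0.175 [array([307., 229.]), array([338., 229.]), array([306., 209.]), array([338., 208.])]
0.18 [array([307., 231.]), array([338., 230.]), array([306., 211.]), array([338., 210.])]
0.185 [array([307., 233.]), array([339., 232.]), array([306., 212.]), array([338., 211.])]
t 46.35 tool mm [ 110.7 -331.9  106.1] turn about tool z 0.021 yaw now -0.022
```

```bash
python3 -m inch '[[[8,-24,0,0],[17,-50,0,0],[18,-55,10,0],[18,-55,20,0],[18,-55,30,0],[17,-49,30,0],[11,-30,20,0],[5,-14,10,0.021],[0,0,0,0],[0,0,0,0]]]' -1
python3 - <<'E'
from h import *
c=cam("wrist");t=observe()['tool_pos'];cv2.imwrite('pics/w15.png',c['img']);print(t)
lines(c,.08,60,320,270,370,45)
go(.580,.039,.052,-.041)
c=cam("top");cv2.imwrite('pics/t2.png',c['img'])
E
```

```text
time: 47.6
tool_pos: [0.5789, 0.0363, 0.2085]
tool_rot: [3.141, 0.0, -0.043]
contact_force: [0.9, 0.3, 0.3]
opening: 0.0917
[0.57906794 0.03601051 0.20886114]
[284. 149. 368. 149.] [0.6348 0.0594] [0.6322 0.0029] hdg%90 -2.62
[368. 308. 271. 308.] [0.5139 0.0039] [0.5171 0.078 ] hdg%90 -2.43
[293. 279. 291. 227.] [0.5397 0.0598] [0.5802 0.0582] hdg%90 -2.27
[367. 242. 366. 297.] [0.5667 0.004 ] [0.5231 0.0056] hdg%90 -1.99
[343. 280. 293. 280.] [0.5378 0.0223] [0.5392 0.0595] hdg%90 -2.22
[368. 133. 271. 133.] [0.6432 0.0028] [0.6459 0.0679] hdg%90 -2.41
[292. 223. 290. 167.] [0.5829 0.0579] [0.6228 0.0563] hdg%90 -2.28
[276. 291. 362. 291.] [0.5305 0.0732] [0.528  0.0084] hdg%90 -2.24
[271. 129. 368. 129.] [0.6484 0.0677] [0.6458 0.0028] hdg%90 -2.28
[356. 155. 283. 155.] [0.6287 0.0114] [0.6309 0.0606] hdg%90 -2.57
[288. 287. 339. 287.] [0.5337 0.0635] [0.5322 0.0252] hdg%90 -2.38
t 47.65 tool mm [  0.7  -3.1 156.9] turn about tool z -0.0025 yaw now -0.0435
```

```bash
python3 -m inch '[[[1,-3,30,-0.0025],[0,0,50,0],[0,0,45,0],[0,0,20,0],[0,0,9,0],[0,0,2,0],[0,0,0,0],[0,0,0,0]]]' -1; python3 -m inch '[[[0,0,0,0],[0,0,0,0],[0,0,0,0],[0,0,0,0],[0,0,0,0],[0,0,0,0],[0,0,0,0]]]' 1 35
```

```text
time: 48.7
tool_pos: [0.5808, 0.0397, 0.0536]
tool_rot: [3.141, -0.002, -0.041]
contact_force: [-0.0, -0.4, -0.6]
opening: 0.0916
time: 49.58
tool_pos: [0.5802, 0.0395, 0.0525]
tool_rot: [3.141, -0.0, -0.04]
contact_force: [0.1, -2.7, -0.0]
opening: 0.0541
```

Gripped at 54 mm. Lift gently with a force check, and locate the tray edges.

```bash
python3 -m inch '[[[0,0,-2,0],[0,0,-4,0],[0,0,-6,0],[0,0,0,0]]]'; python3 -m inch '[[[0,0,-15,0],[0,0,-30,0],[0,0,-40,0],[0,0,-30,0],[0,0,-10,0],[0,0,0,0]]]'
python3 - <<'E'
from h import *
c=cam("top"); lines(c,.022,225,305,195,265,20)
print(boxes_of("top","tray"))
c=cam("wrist")
for d in place_of("wrist","tray"): print('w',d,pt(c,d['at'],0))
E
```

```text
time: 50.08
tool_pos: [0.5803, 0.0399, 0.0652]
tool_rot: [-3.142, -0.0, -0.041]
contact_force: [-0.6, -3.1, -1.8]
opening: 0.0538
time: 50.82
tool_pos: [0.5802, 0.0402, 0.1899]
tool_rot: [-3.141, -0.001, -0.04]
contact_force: [0.7, 0.2, -3.9]
opening: 0.0539
[212. 278. 255. 282.] [0.4026 0.3333] [0.3926 0.2116] hdg%90 -4.67
[209. 277. 203. 242.] [0.4067 0.3412] [0.5093 0.3648] hdg%90 12.96
[203. 240. 247. 230.] [0.5146 0.3642] [0.5434 0.2383] hdg%90 12.88
[249. 232. 259. 280.] [0.5387 0.2324] [0.3991 0.2002] hdg%90 12.96
[246. 234. 208. 242.] [0.5337 0.2419] [0.5089 0.3497] hdg%90 12.96
[206. 243. 213. 277.] [0.5055 0.3546] [0.4072 0.3314] hdg%90 13.24
[232. 284. 196. 281.] [0.386  0.2758] [0.3935 0.3792] hdg%90 -4.15
[{'at': [259.8, 229.8], 'conf': 0.85}, {'at': [381.4, 208.6], 'conf': 0.4}]
```

```bash
python3 -m inch '[[[-14,-20,0,0],[-24,-37,0,0],[-28,-45,0,0],[-28,-45,0,0],[-26,-42,0,0],[-18,-30,0,0],[-11,-16,0,0],[0,0,0,-0.134],[0,0,0,-0.134],[0,0,0,0]]]'
python3 - <<'E'
from h import *
c=cam("top"); lines(c,.022,225,310,190,270,20)
go(.441,.281,.0285,.227)
E
```

```text
time: 52.28
tool_pos: [0.4406, 0.2804, 0.1892]
tool_rot: [3.141, 0.001, 0.226]
contact_force: [-0.5, 0.1, -3.7]
opening: 0.0533
[236. 259. 246. 285.] [0.4596 0.2672] [0.385  0.2352] hdg%90 23.2
[248. 225. 253. 250.] [0.5585 0.2356] [0.4866 0.2179] hdg%90 13.81
[239. 277. 230. 254.] [0.4068 0.2562] [0.4725 0.2862] hdg%90 24.5
[223. 260. 232. 280.] [0.4572 0.3048] [0.3984 0.276 ] hdg%90 26.16
[257. 291. 254. 271.] [0.3681 0.2041] [0.4249 0.2156] hdg%90 11.52
[253. 254. 261. 292.] [0.4722 0.2199] [0.3648 0.1927] hdg%90 14.19
[267. 288. 259. 266.] [0.3754 0.1759] [0.4397 0.1998] hdg%90 20.44
[190. 239. 212. 232.] [0.5167 0.4034] [0.539  0.3393] hdg%90 19.16
t 52.33 tool mm [  0.5  -0.6 160.8] turn about tool z -0.0026 yaw now 0.2244
```

```bash
python3 -m inch '[[[-3,2,20,0],[0,0,40,0],[0,0,45,0],[0,0,30,0],[0,0,15,0],[0,0,7,0],[0,0,1,0],[0,0,0,0]]]'; python3 -m inch '[[[0,0,1,0],[0,0,1,0],[0,0,0,0]]]'
```

```text
time: 53.32
tool_pos: [0.439, 0.2783, 0.0324]
tool_rot: [-3.141, -0.002, 0.227]
contact_force: [0.4, -0.3, -3.3]
opening: 0.0538
time: 53.7
tool_pos: [0.4384, 0.278, 0.0296]
tool_rot: [3.142, -0.0, 0.227]
contact_force: [-0.1, -0.2, -3.0]
opening: 0.0537
```

```bash
python3 -m inch '[[[0,0,1,0],[0,0,1,0],[0,0,0.8,0],[0,0,0,0],[0,0,0,0]]]';  python3 -m inch '[[[0,0,0.6,0],[0,0,0.6,0],[0,0,0,0]]]'
```

```text
time: 54.32
tool_pos: [0.4384, 0.278, 0.0267]
tool_rot: [3.142, -0.0, 0.228]
contact_force: [-0.6, -0.3, -2.8]
opening: 0.0537
time: 54.7
tool_pos: [0.4384, 0.278, 0.0255]
tool_rot: [3.141, -0.0, 0.228]
contact_force: [0.2, -0.6, -2.7]
opening: 0.0536
```

```bash
python3 -m inch '[[[0,0,0.5,0],[0,0,0.5,0],[0,0,0,0]]]';  python3 -m inch '[[[0,0,0.4,0],[0,0,0,0]]]'
```

```text
time: 55.08
tool_pos: [0.4384, 0.278, 0.0255]
tool_rot: [3.142, -0.001, 0.228]
contact_force: [-3.3, -1.5, 7.7]
opening: 0.0539
time: 55.32
tool_pos: [0.4384, 0.278, 0.0255]
tool_rot: [3.142, -0.001, 0.228]
contact_force: [-4.6, -2.3, 12.5]
opening: 0.0538
```

```bash
python3 -m inch '[[[0,0,-0.8,0],[0,0,0,0]]]'; python3 -m inch '[[[0,0,0,0],[0,0,0,0],[0,0,0,0],[0,0,0,0]]]' -0.5; python3 -m inch '[[[0,0,-8,0],[0,0,-30,0],[0,0,-50,0],[0,0,-55,0],[0,0,-40,0],[0,0,-20,0],[0,0,0,0],[0,0,0,0]]]' -0.5
python3 - <<'E'
from h import *
c=cam("wrist");print(observe()['tool_pos'])
for l,z in dict(pack=.003,tray=0).items():
    for d in place_of("wrist",l)[:2]: print(l,np.round(d['at']),round(d['conf'],2),np.round(pt(c,d['at'],z),4))
lines(c,.053,100,420,200,440,50)
c=cam("scene")
for l,z in dict(pack=.003,tray=0,lever_grip=.135,block_hole0=.07).items():
    for d in place_of("scene",l)[:2]: print('scene',l,np.round(d['at']),round(d['conf'],2),np.round(pt(c,d['at'],z),4))
a=cv2.imread('pics/scene0.png');df=cv2.absdiff(a,c['img']).max(2)>60
n,_,st,_=cv2.connectedComponentsWithStats(df.astype(np.uint8)); print([list(map(int,s)) for s in st[1:] if s[4]>60])
E
```

```text
time: 55.58
tool_pos: [0.4384, 0.278, 0.0255]
tool_rot: [3.142, -0.0, 0.228]
contact_force: [-3.1, -1.1, 6.8]
opening: 0.0539
time: 56.08
tool_pos: [0.4384, 0.278, 0.0248]
tool_rot: [3.141, 0.0, 0.227]
contact_force: [-0.3, 0.1, -0.4]
opening: 0.0689
time: 57.08
tool_pos: [0.4378, 0.2778, 0.227]
tool_rot: [3.141, 0.002, 0.227]
contact_force: [0.2, -0.2, -0.9]
opening: 0.0692
[0.43774555 0.27773196 0.22668722]
pack [200. 321.] 0.94 [0.4377 0.2786 0.003 ]
pack [196. 636.] 0.65 [ 0.5079 -0.0065  0.003 ]
tray [406. 265.] 0.95 [0.1963 0.2867 0.    ]
[236. 348. 407. 348.] [0.2959 0.3257] [0.3314 0.1736] hdg%90 13.14
[292. 144. 349. 144.] [0.4856 0.3132] [0.4959 0.2695] hdg%90 13.34
[387. 196. 382. 289.] [0.4633 0.2295] [0.3826 0.2111] hdg%90 12.81
[421. 386. 222. 386.] [0.2956 0.1495] [0.2526 0.3315] hdg%90 13.28
[252. 292. 242. 100.] [0.3546 0.3215] [0.5087 0.3566] hdg%90 12.84
[289. 223. 288. 166.] [0.4225 0.3027] [0.4686 0.3131] hdg%90 12.73
[384. 291. 251. 291.] [0.3816 0.2091] [0.3552 0.3225] hdg%90 13.11
[379. 283. 383. 207.] [0.3878 0.2153] [0.4534 0.2304] hdg%90 12.97
[393. 100. 38
[... 805 characters left out ...]
  ]
scene tray [255. 472.] 0.71 [0.1815 0.2748 0.    ]
scene lever_grip [190. 224.] 0.64 [ 0.463  -0.2899  0.135 ]
scene lever_grip [254. 141.] 0.49 [ 0.7707 -0.2321  0.135 ]
scene block_hole0 [211. 230.] 0.6 [ 0.4502 -0.2888  0.07  ]
[[213, 0, 21, 11, 177], [240, 0, 16, 9, 76], [429, 24, 13, 51, 288], [462, 26, 42, 6, 161], [513, 35, 8, 33, 94], [232, 48, 24, 25, 269], [357, 59, 27, 66, 425], [256, 70, 12, 18, 98], [481, 91, 14, 18, 154], [395, 113, 26, 15, 196], [441, 116, 64, 15, 429], [372, 121, 40, 22, 284], [438, 128, 52, 20, 443], [354, 135, 33, 47, 1006], [334, 159, 175, 177, 7011], [183, 166, 213, 68, 4525], [353, 190, 17, 10, 75], [282, 257, 50, 49, 1237], [400, 283, 54, 47, 1522]]
```

```bash
python3 - <<'E'
from h import *
a=cv2.imread('pics/scene0.png',0)[165:250,200:255]; b=cv2.cvtColor(cam("scene")['img'],cv2.COLOR_BGR2GRAY)
t=a[8:50,15:35]; r=cv2.matchTemplate(b[165:250,200:255],t,cv2.TM_CCOEFF_NORMED); print(cv2.minMaxLoc(r),'expected loc (15,8)')
hand_in()
E
```

```text
(-0.5993452668190002, 0.825439989566803, (25, 7), (14, 8)) expected loc (15,8)
the job is handed in; nothing more can be done
```

The pack is out of the dock and set down in the steel tray, the lever is back in its block, and I handed the job in after about 57 s. No verdict was reported.

- **Prying:** I put the blade into the gap and levered against the raised block's edge. The first stroke moved the pack only about 9 mm. That was past the catch at 7 mm but short of the 12 mm it needs to lift, so the expected jump to the stop did not happen. I put the lever back, then fetched it again for a second stroke. That one met almost no force and took the pack about 16 mm, to the stop. The gripper did not touch the pack before that.
- **Straightening the lever:** It tilted in the grip after each stroke, so I straightened it against the lever block's outer face.
- **Order:** I returned the lever to its slot before lifting the pack, because the gripper was holding it.
- **Lever slot check:** The tip should be at the slot floor to within about 1 mm, and after release the lever matched its first seating. In the scene picture it is within a pixel of where it started, with an image match of 0.83. That score may be lowered by changed shadows.
- **Pack in the tray:** It came out freely and was lowered until it touched the tray floor. The last images show it upright at about (0.438, 0.279), in line with the tray. The gripper is open and well clear.
- **Not checked:** I had used up the picture views by then, so the final state was checked by measurement, not by eye. I did not check the other objects one by one, but the arm never went near them.

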